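Balance a glaze jar with weights from the banding wheel

TASK

Weigh the glaze jar that stands on the balance: turn the blue wheel (it has a wooden knob) to bring a loaded socket round towards the robot, take the brass weight out and stand it upright on the empty pan without dropping it, and add weights in this way only until the beam floats level. Leave unused weights in their sockets on the wheel, leave both jars where they stand, do not disturb the bowl and the brush, and let go of everything at the end.

Things in the scene. Friction and masses are not known exactly. Their poses are not given: they have to be found in the camera images.
- weightpan_top (a point): centre of the top face of the EMPTY steel pan of the balance, a flat round plate 150 mm in diameter and 6 mm thick without a rim, on the arm nearer the blue wheel. The pan sits over the beam's end and a linkage keeps it level at any beam angle; it is about 121 mm above the table when the beam is level. Where on the pan a load stands makes no difference to the balance. z axis up; the y axis runs along the beam towards the jar's pan, 300 mm away
- jarpan_top (a point): the same point of the other, equal pan, which carries a jar of glaze
- beam (a joint): tilt of the balance beam in rad, 0 when level, positive when the jar's pan is the lower one; stops at +-0.13 (one pan then some 40 mm higher than the other). Starts against the stop at +0.13. A light spring holds it: a surplus of 100 g tilts it by about 0.04 rad, and it settles within about 1 s. A red needle rises from the beam's middle in front of an upright white plate (110 mm wide, top 228 mm above the table) with a green mark at level
- knob (a point): centre of the wooden grip bar on the hub of the blue wheel, 64 mm long (along this point's x axis), 16 mm wide and 34 mm high, 203 mm above the table, free on all sides. Turning it about the vertical turns the wheel
- wheel (a joint): angle of the blue round wheel (260 mm across, its top 100 mm above the table) in rad, counter-clockwise from above positive, 0 at the start; turns freely either way (range +-9) with light friction and stays where it is left
- socket0 (a point): centre of the floor of grey socket 0 on the wheel, 75 mm from the wheel's axis and 122 mm above the table. The five sockets stand every 72 degrees, are square inside (52 mm, walls 25 mm high) and lean outwards by 25 degrees. This one is empty, and is the one roughly nearest the robot at the start
- socket1 (a point): centre of the floor of grey socket 1 on the wheel, 75 mm from the wheel's axis and 122 mm above the table. The five sockets stand every 72 degrees, are square inside (52 mm, walls 25 mm high) and lean outwards by 25 degrees. Holds weight 1 at the start
- socket2 (a point): centre of the floor of grey socket 2 on the wheel, 75 mm from the wheel's axis and 122 mm above the table. The five sockets stand every 72 degrees, are square inside (52 mm, walls 25 mm high) and lean outwards by 25 degrees. Holds weight 2 at the start
- socket3 (a point): centre of the floor of grey socket 3 on the wheel, 75 mm from the wheel's axis and 122 mm above the table. The five sockets stand every 72 degrees, are square inside (52 mm, walls 25 mm high) and lean outwards by 25 degrees. Holds weight 3 at the start
- socket4 (a point): centre of the floor of grey socket 4 on the wheel, 75 mm from the wheel's axis and 122 mm above the table. The five sockets stand every 72 degrees, are square inside (52 mm, walls 25 mm high) and lean outwards by 25 degrees. Holds weight 4 at the start
- weight1_mid (a point): brass weight 1, 500 g, all four alike: a body 46 mm in diameter and 32 mm high with a straight grip 26 mm in diameter above it, 84 mm high in all. The point is on its axis half-way up (42 mm above its foot); z points along its axis from the foot to the grip. In its socket it leans outwards from the wheel by about 25 degrees
- weight2_mid (a point): brass weight 2, 500 g, all four alike: a body 46 mm in diameter and 32 mm high with a straight grip 26 mm in diameter above it, 84 mm high in all. The point is on its axis half-way up (42 mm above its foot); z points along its axis from the foot to the grip. In its socket it leans outwards from the wheel by about 25 degrees
- weight3_mid (a point): brass weight 3, 500 g, all four alike: a body 46 mm in diameter and 32 mm high with a straight grip 26 mm in diameter above it, 84 mm high in all. The point is on its axis half-way up (42 mm above its foot); z points along its axis from the foot to the grip. In its socket it leans outwards from the wheel by about 25 degrees
- weight4_mid (a point): brass weight 4, 500 g, all four alike: a body 46 mm in diameter and 32 mm high with a straight grip 26 mm in diameter above it, 84 mm high in all. The point is on its axis half-way up (42 mm above its foot); z points along its axis from the foot to the grip. In its socket it leans outwards from the wheel by about 25 degrees
- jar_a_mid (a point): blue lidded glaze jar, 84 mm in diameter, 115 mm high; the point is half-way up its axis. One of the two look-alike jars stands on the balance, the other waits on the square brick stack (about 102 mm high) at the back: which is which varies. One weighs about as much as one brass weight, the other about as much as two (within some 6 percent); only the beam tells which is on the balance
- jar_b_mid (a point): blue lidded glaze jar, 84 mm in diameter, 115 mm high; the point is half-way up its axis. One of the two look-alike jars stands on the balance, the other waits on the square brick stack (about 102 mm high) at the back: which is which varies. One weighs about as much as one brass weight, the other about as much as two (within some 6 percent); only the beam tells which is on the balance
- bowl_mid (a point): white ceramic bowl on the table, 120 mm across, 60 mm high (point half-way up); a bystander
- brush: a 180 mm brush lying on the table along its x axis; a bystander

How it is judged:
By the outcome, as a careful person would: the job done as asked, in the order asked, and still so for the second after the job is handed in, with the robot touching nothing.
It also fails if it takes over 72 s, if anything falls off the work surface, if the arm or the gripper's body presses on something with over 40 N, if the wrist force passes 120 N, or if a joint passes its speed limit or range.

ROBOT

A 7-joint arm with a two-finger parallel gripper is mounted at the origin on the work surface. World frame = base frame: x ahead of the robot, y to its left, z up, the work surface at z = 0. Lengths are in m, angles in rad, forces in N, time in s.
With the tool pointing down it reaches from about 0.425 to 0.925 m from the base axis. Payload 6.8 kg.
Tool frame: the origin (TCP) lies midway between the tips of the shut fingers; the grasp point (between the pads) lies 19 mm behind it; z points along the fingers, y is the line along which they close (so a half turn about z gives the same grasp; the last joint's range is limited). The gripper opens to 85 mm and grips with 20 to 120 N. Pads are 22 mm wide; open, the fingers measure 114 mm over their backs; the gripper's body (76 mm by 85 mm) begins 54 mm behind the grasp point. The pads swing forward as they close: fully open they stand 13 mm farther back than shut.
Start: joints at [-1.292, 0.477, 0.022, 1.555, -0.011, 1.109, -0.083], TCP at [0.255, 0.625, 0.198] pointing down, gripper open.
Joint ranges: [-2.96, 2.96], [-0.34, 2.1], [-1.41, 1.46], [0.24, 2.44], [-1.37, 4.51], [0.17, 1.92], [-2.96, 2.96]. Speed limits (rad/s): [2.39, 2.39, 3.14, 3.14, 3.14, 3.14, 3.14].

INTERFACE

Orientations are given as a rotation vector (axis times angle).
In Python, from bench import r gives the robot as it stands. The module is installed in compiled form; this text tells all that it offers.
- The arm moves only by the tool apply_moves, never from a script. Its argument "rows" is a list of rows, each a list of 6 numbers: the shift along the tool's x, y, z scaled (see below), then the turn, a rotation vector about the tool's x, y, z scaled (see below). A call has 1 to 5 rows; each row is the pose to reach, as a shift and turn from the pose commanded when the call began, along the tool's axes at that moment; what a row does not reach only later rows make up. The controller multiplies each number of a shift by 0.25 m and each number of a turn by 90 degrees. A row lasts 1/8 s, in which the tool goes at most 62.5 mm and 10.7 degrees, less where a joint would pass 70% of its speed; a pose out of reach is approached as far as the arm can. A call with a number of a shift or a turn outside -1 to 1 is refused whole. A call with a gripper value outside its range is refused whole. "claw" is the opening, from 0 (shut) to 1 (fully open), set as the call begins (left out, the last holds). The fingers move at their own pace and stop on an object; "newtons" is the grip in N (left out, the last holds). Time passes only in rows, so rows that repeat a pose let the fingers close. It gives the time, the measured TCP pose, the force, the opening and the grip force at its end, in the units of the state.
- r.get_obs(): the state, without advancing time (a new reading comes with each control period).
- r.grab_frame(name): name is "side" or "top" or "wrist"; returns a dict with "pixels" (420x560x3 uint8, red, green, blue), "intrinsics" (3x3 intrinsics, pixels), "eye" and "attitude" of the camera in the world. Camera axes: x right, y up, looking along -z (the intrinsics and any distortion apply to the point x, -y, -z); pixel columns grow to the right and rows downward; lengths in m; the calibration is good to about 2 mm. The wrist camera is an equidistant fisheye: a pixel r from the principal point sees the ray r / f radians off the axis. A picture is of the moment at which its call begins. There is no depth.
- r.hand_in(): hands the job in; it is judged then, once.
Trained networks look in a picture, given as the dict that the camera call returned (one of the last four; its "shot" number tells which), for a name from the list of things; names that differ only in an ending like _2 or _b are one class to them, and where a whole thing is asked for, a point or a joint stands for the part that bears it (a point fixed in the world has none). Each returns a list of dicts, best first, with "conf" (0 to 1); they miss things now and then, are a little off and sometimes report something else, mostly with a low value. They report only what shows in the picture. A call takes as long as a camera call.
- r.search_frame(picture, thing): "rect" ([left, top, width, height] in pixels, round what is visible of it).
- r.outline_of(picture, thing): "pixels" (420x560 bool, what is visible of it) and "rect" ([left, top, width, height] in pixels, round what is visible of it).
- r.landmark_of(picture, thing): "point" ([column, row] in pixels: a listed point, or the origin of a listed thing).
The state is a dict: "clock": time; "joints": joint angles; "qvel": joint speeds; "tau": joint torques, N m; "tcp_pos": TCP position; "orientation": TCP orientation; "contact_force": force on the tool from outside, world axes, zero at the start; "moment": the same for the moment, N m; "grip_width": finger opening in m; "gripper_force": force on a finger pad.
Only numpy, scipy, OpenCV 4.12 (cv2) and the standard library are available. Lean on these libraries where they do the work, as an engineer would, in place of code of your own. Each camera call takes 0.05 s, during which the arm holds its last target. There are 200 camera calls.

## Working session

There is one attempt and no reset: what is moved stays moved. The work goes in short steps, Python scripts to look and compute and a tool call to move; the robot and the scene stay as the last step left them, time stands still between calls to the robot, and variables do not carry over. Pictures are saved under pics/ and viewed, at most 10 in all, crops included, and the job is handed in when it is done.

Besides the shell and the picture viewer there is one more tool, called after "Emit:" as a command line: name --pt "numbers of a row" for each row, then --argument value for the rest. apply_moves: Moves the arm, as the interface text tells. Its arguments: {"type":"object","properties":{"rows":{"type":"array","items":{"type":"array","items":{"type":"number"}}},"claw":{"type":"number"},"newtons":{"type":"number"}},"required":["rows"]}

```bash
mkdir -p pics
cat > h.py <<'E'
import numpy as np, cv2
from scipy.spatial.transform import Rotation as R
from bench import r
def rot(a):
    a=np.array(a,float)
    if a.shape==(3,3): return a
    return R.from_rotvec(a).as_matrix() if a.size==3 else R.from_quat(a).as_matrix()
def grab(n,save=None):
    p=r.grab_frame(n)
    if save: cv2.imwrite('pics/'+save,cv2.cvtColor(p['pixels'],cv2.COLOR_RGB2BGR))
    return p
def ray(p,uv,fish=False):
    K=np.array(p['intrinsics']); x=(uv[0]-K[0,2])/K[0,0]; y=(uv[1]-K[1,2])/K[1,1]
    if fish:
        t=np.hypot(x,y); d=np.array([x/t*np.sin(t),-y/t*np.sin(t),-np.cos(t)])
    else: d=np.array([x,-y,-1.])
    d=rot(p['attitude'])@d; return np.array(p['eye']),d/np.linalg.norm(d)
def atz(p,uv,z,fish=False):
    e,d=ray(p,uv,fish); return e+d*(z-e[2])/d[2]
def tri(rs):
    A=0;b=0
    for e,d in rs:
        M=np.eye(3)-np.outer(d,d);A=A+M;b=b+M@e
    return np.linalg.solve(A,b)
def proj(p,X):
    K=np.array(p['intrinsics']); c=rot(p['attitude']).T@(np.array(X)-np.array(p['eye']))
    return K[0,2]+K[0,0]*c[0]/-c[2], K[1,2]-K[1,1]*c[1]/-c[2]
def move(pos,Rt=None):
    """target TCP pos/rot -> row numbers"""
    o=r.get_obs(); R0=rot(o['orientation']); s=R0.T@(np.array(pos)-o['tcp_pos'])/.25
    t=np.zeros(3) if Rt is None else R.from_matrix(R0.T@Rt).as_rotvec()/(np.pi/2)
    return np.round(np.r_[s,t],3)
E
python3 - <<'E'
from h import *
o=r.get_obs(); print(o)
ps={n:grab(n,n+'0.png') for n in('side','top','wrist')}
for n in ps: print(n,ps[n]['intrinsics'],ps[n]['eye'],ps[n]['attitude'])
for t in 'weightpan_top jarpan_top knob socket0 socket1 weight1_mid jar_a_mid bowl_mid brush'.split():
    for n in ('side','top'):
        print(t,n,[(np.round(q['point']).tolist(),round(q['conf'],2)) for q in r.landmark_of(ps[n],t)])
E
```

```text
{'clock': 0.0, 'joints': array([-1.29208151,  0.47779068,  0.02233121,  1.5564982 , -0.0114846 ,
        1.10930078, -0.08309438]), 'qvel': array([-3.66892634e-04,  7.62160276e-04,  4.50357638e-04, -7.97550155e-05,
       -8.77389790e-04,  1.64551887e-03,  8.73230923e-04]), 'tau': array([-4.34824406e-04, -5.96441281e+01,  1.60762802e+00, -2.81194550e+01,
        1.24472310e-02,  9.34324897e-03, -5.41729168e-07]), 'tcp_pos': array([0.25440075, 0.62448978, 0.1967122 ]), 'orientation': array([-6.03721889e-01, -3.08282117e+00,  2.91653447e-03]), 'contact_force': array([0.24892324, 0.71384484, 1.15451399]), 'moment': array([ 0.02912114, -0.02139456, -0.03524679]), 'gripper_force': 0.0, 'grip_width': 0.08516317048822264}
side [[433.79765476   0.         264.40019319]
 [  0.         433.79765476 209.65876926]
 [  0.           0.           1.        ]] [ 0.0902371  -0.66593701  0.89730082] [ 0.80635718 -0.24086611 -0.50657493]
top [[468.10397337   0.         280.79561162]
 [  0.         468.10397337 224.45411364]
 [  0.           0.           1.        ]] [0.38645106 0.02273739 1.47342182] [
[... 620 characters left out ...]
op [([368.0, 232.0], 0.93), ([362.0, 183.0], 0.89), ([395.0, 219.0], 0.61), ([390.0, 191.0], 0.56), ([348.0, 212.0], 0.56)]
socket1 side [([335.0, 263.0], 0.79), ([330.0, 286.0], 0.77), ([392.0, 288.0], 0.61), ([367.0, 311.0], 0.57)]
socket1 top [([368.0, 232.0], 0.93), ([362.0, 183.0], 0.89), ([395.0, 219.0], 0.61), ([390.0, 191.0], 0.56), ([348.0, 212.0], 0.56)]
weight1_mid side [([372.0, 304.0], 0.59)]
weight1_mid top [([403.0, 221.0], 0.87)]
jar_a_mid side [([328.0, 163.0], 0.92)]
jar_a_mid top [([261.0, 147.0], 0.72), ([360.0, 176.0], 0.17)]
bowl_mid side [([235.0, 295.0], 0.98)]
bowl_mid top [([158.0, 240.0], 0.73)]
brush side [([144.0, 194.0], 0.75)]
brush top [([149.0, 304.0], 0.57)]
```

View pics/top0.png

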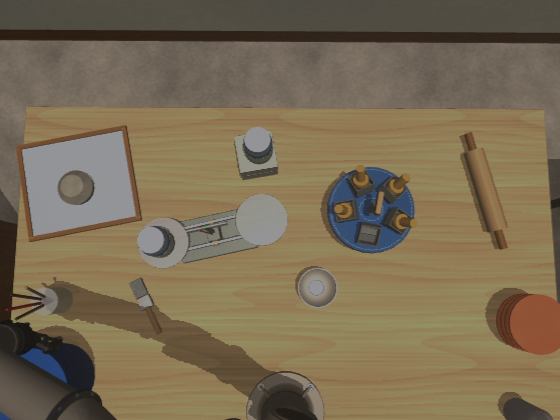

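View pics/side0.png

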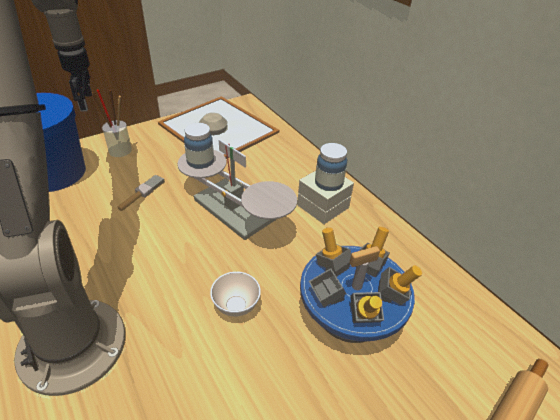

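Run:
```python
from h import *
s=grab('side');t=grab('top')
def m(n,z):
    a=r.landmark_of(s,n);b=r.landmark_of(t,n)
    print(n,'tri',np.round(tri([ray(s,a[0]['point']),ray(t,b[0]['point'])]),4), 'z-top',[np.round(atz(t,q['point'],z)[:2],3).tolist() for q in b],'z-side',[np.round(atz(s,q['point'],z)[:2],3).tolist() for q in a])
m('weightpan_top',.141);m('jarpan_top',.101);m('knob',.203);m('socket0',.122);m('weight1_mid',.16)
m('jar_a_mid',.16);m('bowl_mid',.03);m('brush',.01)
print(rot(r.get_obs()['orientation']))
```

```text
weightpan_top tri [0.5695 0.0766 0.1361] z-top [[0.571, 0.075]] z-side [[0.564, 0.073]]
jarpan_top tri [0.4939 0.3699 0.0946] z-top [[0.493, 0.368], [0.538, -0.243]] z-side [[0.491, 0.361]]
knob tri [ 0.6015 -0.2554  0.2143] z-top [[0.612, -0.264]] z-side [[0.6, -0.245]]
socket0 tri [ 0.5844 -0.2639  0.1527] z-top [[0.652, -0.303], [0.674, -0.216], [0.571, -0.327], [0.584, -0.183], [0.525, -0.231]] z-side [[0.534, -0.23], [0.676, -0.226], [0.601, -0.184], [0.645, -0.312], [0.564, -0.319]]
weight1_mid tri [ 0.6098  0.0807 -0.0259] z-top [[0.493, 0.354], [0.563, -0.326]] z-side [[0.557, -0.336]]
jar_a_mid tri [0.7707 0.0752 0.1729] z-top [[0.773, 0.077]] z-side [[0.785, 0.088]]
bowl_mid tri [ 0.3696 -0.0935  0.0271] z-top [[0.367, -0.092]] z-side [[0.371, -0.097]]
brush tri [ 0.3147  0.4344 -0.009 ] z-top [[0.316, 0.429]] z-side [[0.309, 0.412], [0.646, 0.199]]
[[-9.26132633e-01  3.77198019e-01  1.76072668e-05]
 [ 3.77198019e-01  9.26132633e-01  5.29295923e-06]
 [-1.43101707e-05  1.15434085e-05 -1.00000000e+00]]
```

The top view shows the wheel at (371,210) with its knob bar running from about (377,212) to (382,193). The empty pan is at (262,220), the loaded pan at (157,242), the bowl at (317,288) and the brush at (146,305). In the side view the empty socket is at (328,287). I'll rise and start over now.

Emit:
apply_moves --pt "0 0 -0.25" --pt "0 0 -0.5" --pt "-0.17 -0.17 -0.55" --pt "-0.34 -0.35 -0.55" --pt "-0.5 -0.52 -0.55"

```text
$.rows[0]: bad value
```

Run:
```python
from h import *
o=r.get_obs(); print(o['clock'],o['tcp_pos'],o['joints'])
s=grab('side');t=grab('top')
for n,p in(('s',s),('t',t)):
    q=r.outline_of(p,'knob')
    for k in q[:1]:
        m=k['pixels'].astype(np.uint8); ys,xs=np.nonzero(m)
        print(n,k['conf'],k['rect'],len(xs))
        sub=p['pixels'].astype(int)
        wood=m.astype(bool)&(sub[...,0]>1.35*sub[...,2])
        ys,xs=np.nonzero(wood); (c,sz,a)=cv2.minAreaRect(np.c_[xs,ys].astype(np.float32)); 
        bx=cv2.boxPoints((c,sz,a)); W=np.array([atz(p,v,.215)[:2] for v in bx]); print(c,sz,np.round(W,3).tolist())
        e=[W[1]-W[0],W[2]-W[1]]; L=max(e,key=np.linalg.norm); print('ang',np.degrees(np.arctan2(L[1],L[0])),np.linalg.norm(L), atz(p,c,.21))
```

```text
1.95 [0.25461302 0.62515545 0.19771041] [-1.29213394  0.47700181  0.02239855  1.55539116 -0.01146719  1.10931797
 -0.08310145]
s 0.91 [299.5, 240.7, 115.6, 100.3] 7676
(358.5950622558594, 288.6922607421875) (115.88583374023438, 92.164794921875) [[0.38, -0.294], [0.57, -0.139], [0.692, -0.349], [0.496, -0.458]]
ang 39.20436938951909 0.24465955424508068 [ 0.5310348  -0.31751712  0.21      ]
t 0.96 [329.6, 165.2, 86.8, 90.9] 4888
(368.97357177734375, 203.14736938476562) (64.51960754394531, 87.48670959472656) [[0.662, -0.09], [0.715, -0.327], [0.54, -0.358], [0.489, -0.126]]
ang -77.37198794712998 0.24222647873389472 [ 0.60141407 -0.22605589  0.21      ]
```

Emit:
apply_moves --pt "0 0 -0.25 0 0 0" --pt "0 0 -0.5 0 0 0" --pt "-0.17 -0.17 -0.55 0 0 0" --pt "-0.34 -0.35 -0.55 0 0 0" --pt "-0.5 -0.52 -0.55 0 0 0"

```text
clock: 2.78
tcp_pos: [0.3222, 0.4556, 0.3356]
orientation: [0.604, 3.082, 0.001]
contact_force: [1.0, 0.9, 0.2]
grip_width: 0.0856
gripper_force: 0.0
```

Emit:
apply_moves --pt "-0.17 -0.18 0 0 0 0" --pt "-0.34 -0.36 0 0 0 0" --pt "-0.51 -0.54 0 0 0 0" --pt "-0.68 -0.72 0 0 0 0" --pt "-0.85 -0.9 0 0 0 0"

```text
clock: 3.4
tcp_pos: [0.4337, 0.167, 0.3355]
orientation: [0.604, 3.082, 0.001]
contact_force: [0.9, 0.7, -0.1]
grip_width: 0.0855
gripper_force: 0.0
```

Emit:
apply_moves --pt "-0.17 -0.18 0 0 0 0" --pt "-0.34 -0.36 0 0 0 0" --pt "-0.51 -0.54 0 0 0 0" --pt "-0.68 -0.72 0 0 0 0" --pt "-0.85 -0.9 0 0 0 0"

```text
clock: 4.03
tcp_pos: [0.5457, -0.1212, 0.3356]
orientation: [0.603, 3.082, 0.001]
contact_force: [1.2, 0.7, 0.4]
grip_width: 0.0855
gripper_force: 0.0
```

Emit:
apply_moves --pt "-0.17 -0.17 0 0 0 0" --pt "-0.34 -0.33 0 0 0 0" --pt "-0.41 -0.405 0 0 0 0" --pt "-0.41 -0.405 0 0 0 0"

```text
clock: 4.53
tcp_pos: [0.6015, -0.2544, 0.3347]
orientation: [-0.609, -3.081, 0.002]
contact_force: [-0.6, 0.4, 0.1]
grip_width: 0.0853
gripper_force: 0.0
```

Run:
```python
from h import *
o=r.get_obs(); print(o['clock'],o['tcp_pos'],o['joints'])
w=grab('wrist','w1.png')
print(w['eye'])
for n,z in(('knob',.203),('socket0',.122),('weight1_mid',.16)):
    print(n,[(np.round(q['point']).tolist(),round(q['conf'],2),np.round(atz(w,q['point'],z,True),3).tolist()) for q in r.landmark_of(w,n)])
```

```text
4.525 [ 0.60151205 -0.254368    0.33467355] [-0.1704052   0.40674294  0.6848878   1.46298874 -0.25683529  1.3637829
  1.70754239]
[ 0.53549961 -0.22804353  0.51161692]
knob [([283.0, 195.0], 0.72, [0.607, -0.253, 0.203])]
socket0 [([256.0, 232.0], 0.89, [0.657, -0.31, 0.122]), ([249.0, 254.0], 0.74, [0.683, -0.331, 0.122]), ([218.0, 173.0], 0.67, [0.569, -0.323, 0.122]), ([267.0, 115.0], 0.65, [0.528, -0.24, 0.122]), ([331.0, 147.0], 0.63, [0.592, -0.184, 0.122]), ([327.0, 217.0], 0.62, [0.673, -0.219, 0.122])]
weight1_mid [([199.0, 172.0], 0.79, [0.557, -0.334, 0.16])]
```

View pics/w1.png

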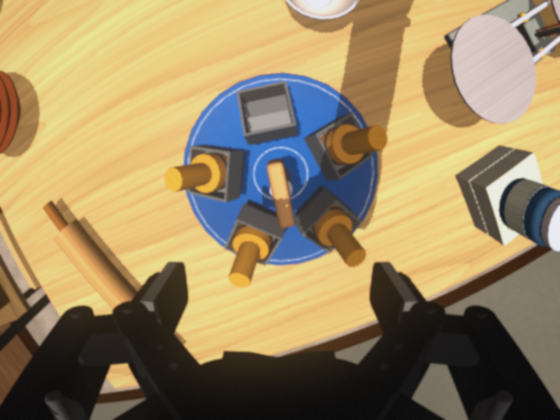

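The wrist view shows the knob bar from about (275,163) to (288,226) and the empty socket at (268,110). The loaded sockets are at (208,172), (343,143), (335,225) and (252,245).

Run:
```python
import cv2,numpy as np
im=cv2.imread('pics/w1.png')
a=cv2.resize(im[145:240,235:330],(570,570),interpolation=cv2.INTER_CUBIC)
cv2.imwrite('pics/w1c.png',a)
```

```text
(no output)
```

View pics/w1c.png

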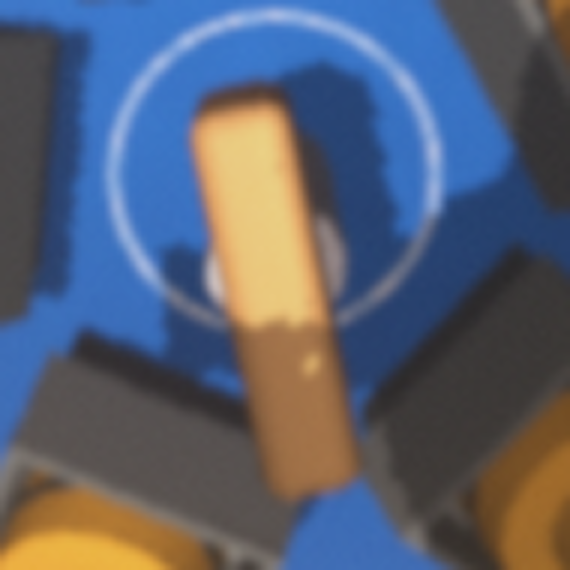

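The crop shows the bar's top face, from its near-end middle at (275.8,163.3) to its far-end middle at (287,225.8).

Run:
```python
from h import *
import pickle
w=grab('wrist')
a,b=[atz(w,v,.22,True) for v in((275.8,163.3),(287,225.8))]
d=b-a; ang=np.arctan2(d[1],d[0]); print(a,b,(a+b)/2,np.linalg.norm(d),np.degrees(ang))
c=(a+b)/2
# tool y perpendicular to bar, close to current
R0=rot(r.get_obs()['orientation']); y=np.array([-np.sin(ang),np.cos(ang),0]); 
if y@R0[:,1]<0:y=-y
z=np.array([0,0,-1.]);Rt=np.c_[np.cross(y,z),y,z]
print(move([c[0],c[1],.23],Rt),move([c[0],c[1],.184],Rt))
```

```text
[ 0.57385002 -0.24233429  0.22      ] [ 0.63314607 -0.25502945  0.22      ] [ 0.60349804 -0.24868187  0.22      ] 0.060639828735001705 -12.08446337373786
[-0.003  0.007  0.422  0.001  0.    -0.111] [-0.003  0.007  0.606  0.001  0.    -0.111]
```

Emit:
apply_moves --pt "0 0.01 0.22 0 0 -0.11" --pt "0 0.01 0.42 0 0 -0.11" --pt "0 0.01 0.59 0 0 -0.11" --pt "0 0.01 0.59 0 0 -0.11"

```text
clock: 5.28
tcp_pos: [0.6009, -0.2471, 0.1849]
orientation: [-0.332, -3.118, -0.003]
contact_force: [0.4, 0.7, 0.3]
grip_width: 0.0856
gripper_force: 0.0
```

Emit:
apply_moves --pt "0 0 0 0 0 0" --pt "0 0 0 0 0 0" --pt "0 0 0 0 0 0" --pt "0 0 0 0 0 0" --pt "0 0 0 0 0 0" --claw 0 --newtons 30

```text
clock: 5.9
tcp_pos: [0.6029, -0.2496, 0.1879]
orientation: [0.335, 3.123, 0.0]
contact_force: [0.3, -1.1, 0.6]
grip_width: -0.0
gripper_force: 0.0
```

Run:
```python
from h import *
o=r.get_obs(); print(o['clock'],o['tcp_pos'],o['joints'],o['grip_width'],o['gripper_force'],rot(o['orientation'])[:,1])
w=grab('wrist');s=grab('side')
a=cv2.cvtColor(np.hstack([w['pixels'][60:400,100:460],cv2.resize(s['pixels'][180:350,270:450],(360,340))]),cv2.COLOR_RGB2BGR)
cv2.imwrite('pics/c2.png',a)
```

```text
5.9 [ 0.60294124 -0.24959834  0.18791786] [-0.12177712  0.50236533  0.59571903  1.65347548 -0.3112355   1.08175007
  1.92100787] -3.370036465585397e-05 0.0 [2.12380660e-01 9.77187004e-01 1.18012236e-04]
```

View pics/c2.png

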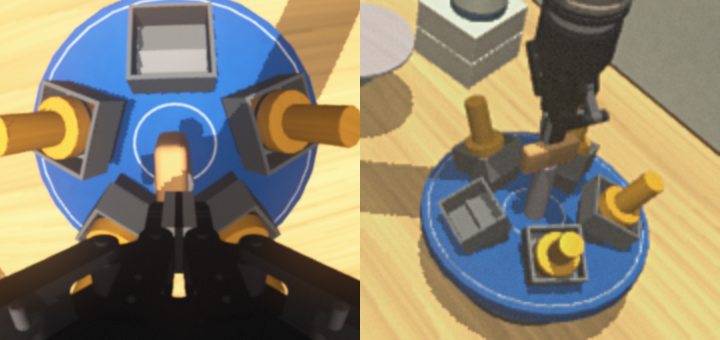

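Run:
```python
from h import *
s=grab('side')
w=grab('wrist')
def pf(p,X):
    K=np.array(p['intrinsics']); c=rot(p['attitude']).T@(np.array(X)-np.array(p['eye']));x,y,z=c[0],-c[1],-c[2]
    h=np.hypot(x,y);t=np.arctan2(h,z);return K[0,2]+K[0,0]*t*x/h,K[1,2]+K[1,1]*t*y/h
def show(n,X):
    a,b=proj(s,X);c,d=pf(w,X); print(n,'side crop',round((a-270)*2+360),round((b-180)*2),'wrist crop',round(c-100),round(d-60))
T=r.get_obs()['tcp_pos']
show('tcp',T);show('grasp',T+[0,0,.019])
d=np.array([.0313,-.0067,0]);C=np.array([.603,-.2515,.22])
show('near',C-d);show('far',C+d);show('near-low',C-d-[0,0,.034])
print(w['eye'],w['attitude'],np.degrees(np.arccos(rot(w['attitude'])[:,2]@[0,0,1])))
x=s['pixels'][180:350,270:450]; h=w['pixels'][60:400,100:460]
cv2.imwrite('pics/c3.png',cv2.cvtColor(np.hstack([cv2.resize(h[100:240,110:250],(400,400),interpolation=2),cv2.resize(x[50:110,65:125],(400,400),interpolation=2)]),cv2.COLOR_RGB2BGR))
```

```text
tcp side crop 544 159 wrist crop 180 181
grasp side crop 547 147 wrist crop 181 195
near side crop 523 147 wrist crop 177 144
far side crop 577 133 wrist crop 177 259
near-low side crop 518 168 wrist crop 177 128
[ 0.53289908 -0.23555777  0.36455802] [-0.24034686 -0.19393783  1.34620138] 16.377269723687075
```

View pics/c3.png

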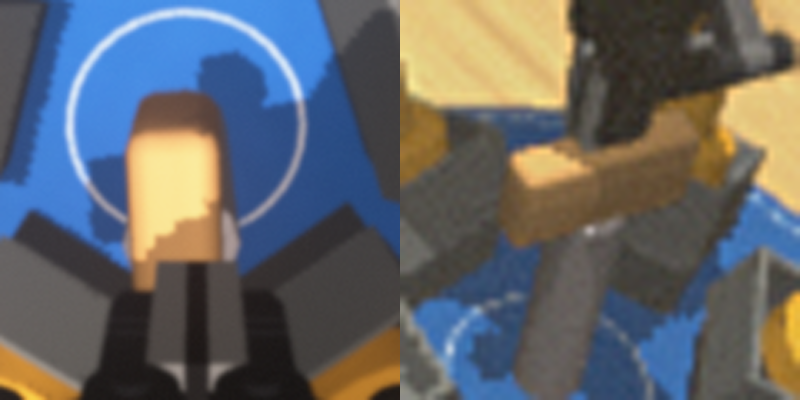

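The crop shows the shut fingertips sitting over the bar: about (550,142) in the side crop, where the reported TCP would be at (544,159). So the tips are really about 25–30 mm higher than reported. I'll open halfway, go lower and 3 mm towards -y, then close again.

Emit:
apply_moves --pt "0 0 -0.02 0 0 0" --pt "0 -0.01 -0.02 0 0 0" --pt "0 -0.01 0 0 0 0" --pt "0 -0.01 0.05 0 0 0" --pt "0 -0.01 0.1 0 0 0" --claw 0.6

```text
clock: 6.72
tcp_pos: [0.602, -0.2517, 0.1613]
orientation: [-0.335, -3.123, -0.0]
contact_force: [-0.1, -0.1, -0.2]
grip_width: 0.0516
gripper_force: 0.0
```

Emit:
apply_moves --pt "0 0 0 0 0 0" --pt "0 0 0 0 0 0" --pt "0 0 0 0 0 0" --pt "0 0 0 0 0 0" --claw 0

```text
clock: 7.22
tcp_pos: [0.6022, -0.2528, 0.1627]
orientation: [0.336, 3.123, -0.001]
contact_force: [0.8, -4.6, -4.3]
grip_width: 0.0153
gripper_force: 29.6
```

Emit:
apply_moves --pt "0 0 0 0 0 0.11" --pt "0 0 0 0 0 0.22" --pt "0 0 0 0 0 0.33" --pt "0 0 0 0 0 0.44" --pt "0 0 0 0 0 0.55"

```text
clock: 7.85
tcp_pos: [0.6026, -0.2521, 0.1627]
orientation: [1.619, 2.691, -0.0]
contact_force: [1.7, -3.5, -6.0]
grip_width: 0.0153
gripper_force: 29.6
```

Emit:
apply_moves --pt "0 0 0 0 0 0.11" --pt "0 0 0 0 0 0.22" --pt "0 0 0 0 0 0.33" --pt "0 0 0 0 0 0.37" --pt "0 0 0 0 0 0.37"

```text
clock: 8.48
tcp_pos: [0.6032, -0.2519, 0.1628]
orientation: [2.315, 2.122, 0.001]
contact_force: [3.4, -2.9, -4.6]
grip_width: 0.0153
gripper_force: 31.3
```

Emit:
apply_moves --pt "0 0 0 0 0 0" --pt "0 0 0 0 0 0" --pt "0 0 -0.1 0 0 0" --pt "0 0 -0.3 0 0 0" --pt "0 0 -0.5 0 0 0" --claw 1

```text
clock: 9.1
tcp_pos: [0.6019, -0.2518, 0.2892]
orientation: [-2.316, -2.121, -0.0]
contact_force: [1.4, 0.1, 0.8]
grip_width: 0.0853
gripper_force: 0.0
```

Run:
```python
from h import *
o=r.get_obs(); print(o['clock'],o['tcp_pos'],o['joints'],o['orientation'],o['grip_width'])
w=grab('wrist','w3.png');t=grab('top','t3.png');s=grab('side','s3.png')
print(w['eye'])
for n,z in(('socket0',.122),('weight1_mid',.16)):
    for p in(w,t,s):
        f=p is w
        for q in r.landmark_of(p,n):
            X=atz(p,q['point'],z,f)
            print(n,np.round(q['point']).tolist(),round(q['conf'],2),np.round(X,3).tolist(),round(float(np.degrees(np.arctan2(X[1]+.253,X[0]-.603)))%360))
a=cv2.cvtColor(np.hstack([w['pixels'][:,100:500],cv2.resize(s['pixels'][150:360,260:460],(400,420))]),cv2.COLOR_RGB2BGR)
cv2.imwrite('pics/c4.png',a)
```

```text
9.1 [ 0.60189044 -0.25183735  0.28919851] [-0.3714795   0.54624855  1.03764999  1.54492883 -0.47936275  1.32738277
  0.63190407] [-2.31640011e+00 -2.12096965e+00 -9.50289860e-05] 0.0852839993231807
[ 0.6083228  -0.18174722  0.46613386]
socket0 [281.0, 115.0] 0.96 [0.611, -0.179, 0.122] 84
socket0 [345.0, 163.0] 0.81 [0.675, -0.236, 0.122] 13
socket0 [243.0, 236.0] 0.71 [0.556, -0.309, 0.122] 230
socket0 [317.0, 236.0] 0.65 [0.64, -0.317, 0.122] 300
socket0 [212.0, 163.0] 0.58 [0.533, -0.223, 0.122] 157
socket0 [369.0, 185.0] 0.77 [0.671, -0.244, 0.122] 7
socket0 [346.0, 205.0] 0.71 [0.61, -0.177, 0.122] 84
socket0 [355.0, 307.0] 0.98 [0.548, -0.306, 0.122] 224
socket0 [339.0, 257.0] 0.96 [0.607, -0.177, 0.122] 87
socket0 [329.0, 287.0] 0.96 [0.534, -0.235, 0.122] 165
socket0 [378.0, 263.0] 0.83 [0.674, -0.239, 0.122] 11
socket0 [393.0, 293.0] 0.8 [0.645, -0.321, 0.122] 302
weight1_mid [185.0, 165.0] 0.97 [0.514, -0.218, 0.16] 159
weight1_mid [370.0, 164.0] 0.59 [0.693, -0.233, 0.16] 13
weight1_mid [322.0, 272.0] 0.59 [0.524, -0.217, 0.16] 155
```

View pics/c4.png

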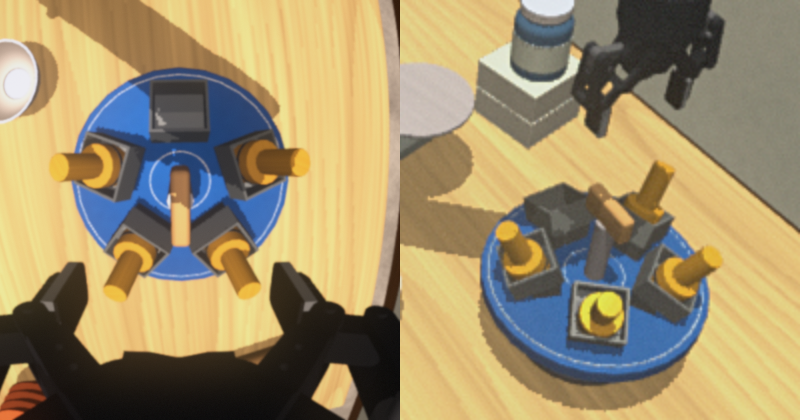

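The side crop shows the open fingertips at (598,132) and (678,105), and a weight now faces the robot at (520,250). The wrist crop shows that weight at left, (85,165). Next I'll work out how far the tips really are from the reported TCP.

```bash
cat >> h.py <<'E'
def weight_frame(ang,C=(.603,-.253)):
    u=np.array([np.cos(np.radians(ang)),np.sin(np.radians(ang)),0]);b=np.radians(25);Z=np.array([0,0,1.])
    a=u*np.sin(b)+Z*np.cos(b); F=np.array([*C,0])+.075*u+.122*Z+.0025*(u*np.cos(b)-Z*np.sin(b))
    return u,a,F
def rt(a,y):
    z=-np.array(a);y=np.array(y)-np.dot(y,z)*z;y/=np.linalg.norm(y);return np.c_[np.cross(y,z),y,z]
E
python3 - <<'E'
from h import *
s=grab('side');o=r.get_obs();T=o['tcp_pos'];R0=rot(o['orientation'])
print(T,R0[:,1])
obs=np.array([[359,216],[399,202]])
for d in (0,.013,.02,.03,.04,.05,.06):
    print(d,[np.round(proj(s,T+k*.05*R0[:,1]-d*R0[:,2])).tolist() for k in(1,-1)])
u,a,F=weight_frame(157); y=np.array([-u[1],u[0],0])
for sg in(1,-1):
    Rt=rt(a,sg*y); print(sg,R.from_matrix(R0.T@Rt).as_rotvec()/(np.pi/2))
print(F,a,F+.062*a)
E
```

```text
[ 0.60189119 -0.25166017  0.28656369] [ 0.99610073 -0.08820354 -0.0018645 ]
0 [[390.0, 221.0], [350.0, 236.0]]
0.013 [[392.0, 216.0], [351.0, 231.0]]
0.02 [[392.0, 213.0], [351.0, 228.0]]
0.03 [[394.0, 210.0], [352.0, 225.0]]
0.04 [[395.0, 206.0], [353.0, 221.0]]
0.05 [[396.0, 202.0], [354.0, 217.0]]
0.06 [[397.0, 198.0], [355.0, 213.0]]
1 [-0.26218324  0.19080622  1.17752217]
-1 [-0.17535476 -0.24095167 -0.78708842]
[ 0.53187648 -0.22280986  0.12094345] [-0.38902216  0.16513011  0.90630779] [ 0.50775711 -0.21257179  0.17713454]
```

Run:
```python
from h import *
u,a,F=weight_frame(157); y=-np.array([-u[1],u[0],0]);Rt=rt(a,y);k=.05
for s in(.16,.13,.062): print(s,F+(s-k)*a,move(F+(s-k)*a,Rt))
```

```text
0.16 [ 0.48908405 -0.20464555  0.22063731] [ 0.147 -0.466  0.265 -0.175 -0.241 -0.787]
0.13 [ 0.50075471 -0.20959945  0.19344808] [ 0.132 -0.417  0.373 -0.175 -0.241 -0.787]
0.062 [ 0.52720822 -0.2208283   0.13181915] [ 0.096 -0.307  0.62  -0.175 -0.241 -0.787]
```

Emit:
apply_moves --pt "0.04 -0.13 0 -0.02 -0.03 -0.1" --pt "0.08 -0.26 0 -0.04 -0.06 -0.2" --pt "0.12 -0.39 0 -0.07 -0.09 -0.3" --pt "0.147 -0.466 0.05 -0.09 -0.12 -0.4" --pt "0.147 -0.466 0.1 -0.11 -0.15 -0.5"

```text
clock: 10.22
tcp_pos: [0.4886, -0.2032, 0.2612]
orientation: [1.193, 2.601, -0.075]
contact_force: [0.2, 0.2, 0.1]
grip_width: 0.0856
gripper_force: 0.0
```

Run:
```python
from h import *
u,a,F=weight_frame(157); y=-np.array([-u[1],u[0],0]);Rt=rt(a,y);k=.05
print(r.get_obs()['joints'],r.get_obs()['tcp_pos'])
for s in(.16,.13,.062): print(s,F+(s-k)*a,move(F+(s-k)*a,Rt))
```

```text
[-0.98413786 -0.10574242  1.1533476   2.08968621  0.28685095  0.8543562
  0.72723848] [ 0.48864234 -0.20321895  0.26121665]
0.16 [ 0.48908405 -0.20464555  0.22063731] [ 0.039 -0.013  0.157 -0.06  -0.091 -0.283]
0.13 [ 0.50075471 -0.20959945  0.19344808] [ 0.025  0.001  0.275 -0.06  -0.091 -0.283]
0.062 [ 0.52720822 -0.2208283   0.13181915] [-0.007  0.034  0.544 -0.06  -0.091 -0.283]
```

Emit:
apply_moves --pt "0.02 0 0.05 -0.02 -0.03 -0.09" --pt "0.03 -0.01 0.1 -0.04 -0.06 -0.19" --pt "0.039 -0.013 0.14 -0.06 -0.091 -0.283" --pt "0.039 -0.013 0.157 -0.06 -0.091 -0.283" --pt "0.025 0.001 0.275 -0.06 -0.091 -0.283"

```text
clock: 10.85
tcp_pos: [0.5008, -0.2113, 0.1988]
orientation: [0.557, 2.654, -0.12]
contact_force: [0.6, -0.0, -1.2]
grip_width: 0.0853
gripper_force: 0.0
```

Run:
```python
from h import *
u,a,F=weight_frame(157); y=-np.array([-u[1],u[0],0]);Rt=rt(a,y);k=.05
o=r.get_obs();print(o['joints'],o['tcp_pos'],-rot(o['orientation'])[:,2]-a)
for s in(.16,.13,.062): print(s,move(F+(s-k)*a,Rt))
w=grab('wrist','w5.png');s=grab('side')
for p in (w,s): print([(np.round(q['point'],1).tolist(),round(q['conf'],2)) for q in r.landmark_of(p,'weight1_mid')])
a=cv2.cvtColor(np.hstack([w['pixels'][:,80:480],cv2.resize(s['pixels'][170:310,250:383],(400,420))]),cv2.COLOR_RGB2BGR)
cv2.imwrite('pics/c5.png',a)
```

```text
[-1.19039706 -0.15967155  1.39488006  2.27358515  0.48537412  0.50783654
  1.01267139] [ 0.50084407 -0.21126577  0.19881011] [1.00400030e-03 2.28907569e-03 1.04369034e-05]
0.16 [ 0.012  0.006 -0.102 -0.002 -0.    -0.008]
0.13 [ 0.012  0.006  0.018 -0.002 -0.    -0.008]
0.062 [ 0.012  0.007  0.29  -0.002 -0.    -0.008]
[([276.3, 211.2], 0.83), ([232.5, 332.1], 0.64)]
[([320.1, 273.3], 0.91)]
```

View pics/c5.png

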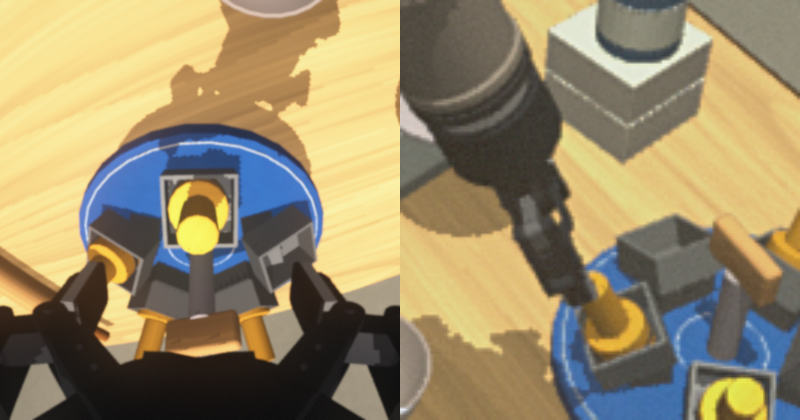

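The wrist crop shows the weight's top at (203,228), with the fingers either side and their middle at about x=198. The side crop shows the fingertips just above the grip at (590,295). I'll descend along the weight's axis.

Emit:
apply_moves --pt "0.006 0.01 0.05 0 0 0" --pt "0.012 0.01 0.1 0 0 0" --pt "0.012 0.01 0.16 0 0 0" --pt "0.012 0.01 0.22 0 0 0" --pt "0.012 0.01 0.25 0 0 0" --claw 0.75

```text
clock: 11.68
tcp_pos: [0.4947, -0.2065, 0.1698]
orientation: [0.55, 2.645, -0.124]
contact_force: [-0.6, -0.2, -0.2]
grip_width: 0.0643
gripper_force: 0.0
```

Run:
```python
from h import *
u,a,F=weight_frame(157); y=-np.array([-u[1],u[0],0]);Rt=rt(a,y);k=.05
o=r.get_obs();print(o['joints'],o['tcp_pos'],-rot(o['orientation'])[:,2]-a)
for s in(.062,): print(s,move(F+(s-k)*a,Rt))
w=grab('wrist','w6.png');s=grab('side')
a=cv2.cvtColor(np.hstack([w['pixels'][:,80:480],cv2.resize(s['pixels'][210:310,285:380],(400,420))]),cv2.COLOR_RGB2BGR)
cv2.imwrite('pics/c6.png',a)
```

```text
[-1.34713542 -0.3365987   1.45214831  2.32904105  0.89159089  0.57096955
  0.63216674] [ 0.49471172 -0.20647759  0.16976361] [-0.00732622  0.00650676 -0.00439385]
0.062 [-0.063 -0.001  0.198 -0.002  0.007 -0.005]
```

View pics/c6.png

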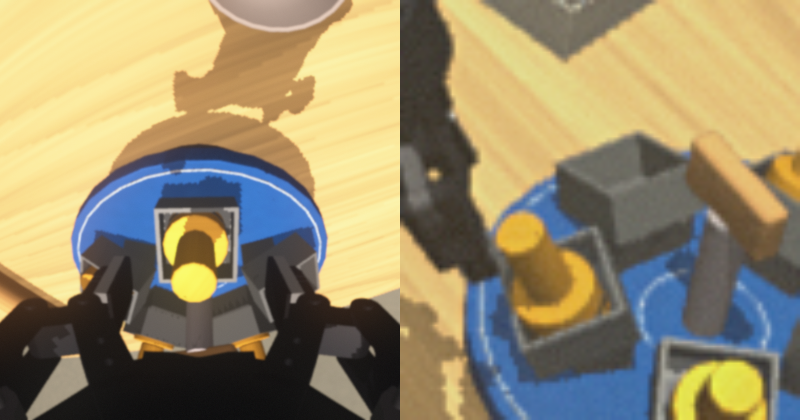

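The side crop shows the fingers have drifted towards the robot and off the weight; joints 2 and 3 are at their limits with this tilt. The grip is a straight cylinder, so flat pads can hold it at any in-plane tilt. I'll back off and use a near-vertical tool.

```bash
cat >> h.py <<'E'
def vert(tilt,ang=157,s=.062,up=0,k=.05,C=(.603,-.253)):
    u,a,F=weight_frame(ang,C); y=-np.array([-u[1],u[0],0]); b=np.radians(tilt)
    t=u*np.sin(b)+np.array([0,0,np.cos(b)]); G=F+s*a+np.array([0,0,up])
    return G-k*t, rt(t,y)
E
python3 - <<'E'
from h import *
for a in((25,.1),(0,.1),(0,.15)): print(a,move(*vert(a[0],up=a[1])))
E
```

```text
(25, 0.1) [-0.236 -0.001 -0.163 -0.002  0.006 -0.005]
(0, 0.1) [-0.151 -0.001 -0.183 -0.001  0.284 -0.005]
(0, 0.15) [-0.238 -0.001 -0.363 -0.001  0.284 -0.005]
```

Emit:
apply_moves --pt "0 0 -0.15 0 0 0" --pt "-0.03 0 -0.3 0 0.05 0" --pt "-0.1 0 -0.36 0 0.14 0" --pt "-0.2 0 -0.36 0 0.24 0" --pt "-0.238 0 -0.363 0 0.284 0"

```text
clock: 12.4
tcp_pos: [0.4693, -0.1897, 0.3016]
orientation: [0.615, 3.035, -0.011]
contact_force: [-0.3, -0.3, -0.7]
grip_width: 0.0645
gripper_force: 0.0
```

Run:
```python
from h import *
o=r.get_obs();print(o['joints'],o['tcp_pos'],rot(o['orientation'])[:,2])
for a in((0,.15),(0,.05),(0,0),(-5,0)): print(a,move(*vert(a[0],up=a[1])))
```

```text
[-1.40508975 -0.3355089   1.44924093  1.90040811  0.36517696  1.25830748
  1.10630863] [ 0.46932972 -0.18966807  0.3015986 ] [ 0.04236161 -0.01568801 -0.99897917]
(0, 0.15) [-0.173 -0.025  0.106  0.001  0.029  0.001]
(0, 0.05) [-0.155 -0.026  0.505  0.001  0.029  0.001]
(0, 0) [-0.146 -0.026  0.705  0.001  0.029  0.001]
(-5, 0) [-0.128 -0.026  0.704  0.001  0.084  0.001]
```

Emit:
apply_moves --pt "-0.2 0 0 0 0.03 0" --pt "-0.45 0 -0.05 0 0.03 0" --pt "-0.7 0 -0.05 0 0.03 0" --pt "-0.95 0 -0.05 0 0.03 0" --pt "-0.95 0 -0.05 0 0.03 0"

```text
clock: 13.02
tcp_pos: [0.4872, -0.2053, 0.3634]
orientation: [0.629, 3.031, -0.013]
contact_force: [0.6, 0.8, -0.3]
grip_width: 0.064
gripper_force: 0.0
```

Run:
```python
from h import *
o=r.get_obs();print(o['joints'],o['tcp_pos'],rot(o['orientation'])[:,2])
for a in((0,.12),(0,.05),(0,0),(-5,0)): print(a,move(*vert(a[0],up=a[1])))
```

```text
[-1.42586229 -0.33631465  1.45420824  1.75658729  0.35624931  1.39109071
  1.13245645] [ 0.48722115 -0.20531585  0.36344795] [ 0.04311924 -0.01758125 -0.99891523]
(0, 0.12) [-0.065  0.006  0.469  0.001  0.03  -0.005]
(0, 0.05) [-0.052  0.005  0.748  0.001  0.03  -0.005]
(0, 0) [-0.043  0.005  0.948  0.001  0.03  -0.005]
(-5, 0) [-0.025  0.005  0.947  0.001  0.085 -0.005]
```

```bash
cat > kin.py <<'E'
import numpy as np
from scipy.optimize import least_squares
from scipy.spatial.transform import Rotation as R
J=np.array([[-1.29213394,.47700181,.02239855,1.55539116,-.01146719,1.10931797,-.08310145],
[-0.1704052,0.40674294,0.6848878,1.46298874,-0.25683529,1.3637829,1.70754239],
[-0.12177712,0.50236533,0.59571903,1.65347548,-0.3112355,1.08175007,1.92100787],
[-0.3714795,0.54624855,1.03764999,1.54492883,-0.47936275,1.32738277,0.63190407],
[-0.98413786,-0.10574242,1.1533476,2.08968621,0.28685095,0.8543562,0.72723848],
[-1.19039706,-0.15967155,1.39488006,2.27358515,0.48537412,0.50783654,1.01267139],
[-1.34713542,-0.3365987,1.45214831,2.32904105,0.89159089,0.57096955,0.63216674],
[-1.40508975,-0.3355089,1.44924093,1.90040811,0.36517696,1.25830748,1.10630863],
[-1.42586229,-0.33631465,1.45420824,1.75658729,0.35624931,1.39109071,1.13245645]])
P=np.array([[.25461,.62516,.19771],[.60151,-.25437,.33467],[.60294,-.24960,.18792],[.60189,-.25184,.28920],[.48864,-.20322,.26122],[.50084,-.21127,.19881],[.49471,-.20648,.16976],[.46933,-.18967,.30160],[.48722,-.20532,.36345]])
V=np.array([[-.6037,-3.0828,.0029],[-.609,-3.081,.002],[.335,3.123,0],[-2.3164,-2.12097,-.0001],[1.193,2.601,-.075],[.557,2.654,-.12],[.55,2.645,-.124],[.615,3.035,-.011],[.629,3.031,-.013]])
ax=['z','y','z','y','z','y','z']
def fk(q,p,sg):
    T=np.array([0,0,p[2]]);M=R.from_euler('z',p[0]).as_matrix()
    tr=p[3:3+21].reshape(7,3)
    for i in range(7):
        M=M@R.from_euler(ax[i],sg[i]*q[i]).as_matrix()
        T=T+M@tr[i]
    return T,M@R.from_euler('z',p[1]).as_matrix()
def res(p,sg):
    o=[]
    for q,x,v in zip(J,P,V):
        T,M=fk(q,p,sg); o+=[*(T-x)*10,*R.from_matrix(M.T@R.from_rotvec(v).as_matrix()).as_rotvec()*3]
    return np.r_[o,p[3:]*.003]
if __name__=='__main__':
    best=None
    import itertools
    for s in itertools.product((1,-1),repeat=6):
        sg=(s[0],1,*s[1:])
        for b in(0,2.5,-2.):
            p0=np.zeros(24);p0[0]=b;p0[2]=.3;p0[5]=.0;p0[[8,11,14]]=.2
            f=least_squares(res,p0,args=(sg,),max_nfev=15)
            if best is None or f.cost<best[0]: best=(f.cost,sg,f.x)
    f=least_squares(res,best[2],args=(best[1],),max_nfev=300)
    print(best[1],f.cost,f.x[:3].round(3),f.x[3:].reshape(7,3).round(3).tolist(),np.abs(f.fun[:54]).max())
    np.savez('kin.npz',p=f.x,sg=best[1])
E
time timeout 400 python3 kin.py
```

```text
(-1, 1, -1, 1, -1, 1, -1) 2.1276078447295454e-05 [-0.     1.571  0.287] [[0.0, -0.015, 0.0], [-0.0, -0.015, 0.271], [0.0, -0.016, 0.271], [-0.0, -0.016, 0.236], [0.0, -0.0, 0.236], [-0.0, -0.0, 0.18], [0.0, 0.0, 0.18]] 0.005606808543883548
real	2m5.181s
user	2m4.417s
sys	0m0.133s
```

```bash
cat > sim.py <<'E'
from kin import *
d=np.load('kin.npz');p=d['p'];sg=d['sg']
lo=np.array([-2.96,-.34,-1.41,.24,-1.37,.17,-2.96]);hi=np.array([2.96,2.1,1.46,2.44,4.51,1.92,2.96])
def F(q): return fk(q,p,sg)
def jac(q):
    T0,M0=F(q);J=np.zeros((6,7))
    for i in range(7):
        e=q.copy();e[i]+=1e-5;T,M=F(e)
        J[:3,i]=(T-T0)/1e-5;J[3:,i]=R.from_matrix(M@M0.T).as_rotvec()/1e-5
    return J,T0,M0
def go(q,T,M,n=40,W=np.ones(7),wr=.3,post=0,rest=None,lam=1e-3):
    q=q.copy();J,T0,M0=jac(q);rv=R.from_matrix(M@M0.T).as_rotvec()
    for k in range(n+15):
        J,Tc,Mc=jac(q);f=min(1,(k+1)/n)
        Td=T0+f*(T-T0);Md=R.from_rotvec(f*rv).as_matrix()@M0
        dx=np.r_[Td-Tc,R.from_matrix(Md@Mc.T).as_rotvec()]
        free=np.ones(7)
        for it in range(4):
            Ja=J*free; Jp=Ja.T@np.linalg.inv(Ja@Ja.T+lam**2*np.eye(6))
            dq=Jp@dx
            if rest is not None: dq=dq+(np.eye(7)-Jp@Ja)@(post*(rest-q))*free
            bad=((q+dq<lo)|(q+dq>hi))&(free>0)
            if not bad.any(): break
            free[bad]=0
        q=np.clip(q+dq,lo,hi)
    return q
E
python3 - <<'E'
from sim import *
Rm=lambda v:R.from_rotvec(v).as_matrix()
def chk(name,q0,steps,end,**k):
    q=q0.copy()
    for T,v in steps: q=go(q,np.array(T),Rm(v),**k)
    print(name,np.round(q,2),'obs',np.round(end,2))
for k in({},dict(post=.05,rest=J[0]),dict(post=.02,rest=np.array([0,.2,0,1.5,0,1.2,0.]))):
    chk('0-1',J[0],[(P[0]+[0,0,.13],V[0]),(P[1],V[0])],J[1],**k)
    chk('1-2',J[1],[(P[2],V[2])],J[2],**k)
    chk('2-3',J[2],[([.6025,-.252,.163],[1.619,2.691,0]),([.603,-.252,.163],[2.315,2.122,0]),(P[3],V[3])],J[3],**k)
    chk('3-4',J[3],[(P[4],V[4])],J[4],**k)
    chk('4-5',J[4],[(P[5],V[5])],J[5],**k)
E
```

```text
0-1 [-0.16  0.4   0.67  1.46 -0.25  1.36  1.7 ] obs [-0.17  0.41  0.68  1.46 -0.26  1.36  1.71]
1-2 [-0.12  0.5   0.59  1.65 -0.31  1.08  1.92] obs [-0.12  0.5   0.6   1.65 -0.31  1.08  1.92]
2-3 [-0.37  0.54  1.03  1.54 -0.48  1.33  0.63] obs [-0.37  0.55  1.04  1.54 -0.48  1.33  0.63]
3-4 [-0.88 -0.08  1.06  2.09  0.24  0.84  0.77] obs [-0.98 -0.11  1.15  2.09  0.29  0.85  0.73]
4-5 [-1.17 -0.12  1.4   2.27  0.39  0.48  1.1 ] obs [-1.19 -0.16  1.39  2.27  0.49  0.51  1.01]
0-1 [-0.02  0.37  0.46  1.45 -0.16  1.35  1.63] obs [-0.17  0.41  0.68  1.46 -0.26  1.36  1.71]
1-2 [ 0.12  0.45  0.24  1.64 -0.12  1.06  1.76] obs [-0.12  0.5   0.6   1.65 -0.31  1.08  1.92]
2-3 [-0.09  0.41  0.55  1.53 -0.22  1.27  0.4 ] obs [-0.37  0.55  1.04  1.54 -0.48  1.33  0.63]
3-4 [-0.49 -0.02  0.7   2.08  0.17  0.83  0.81] obs [-0.98 -0.11  1.15  2.09  0.29  0.85  0.73]
4-5 [-0.54  0.01  0.8   2.26  0.13  0.44  1.32] obs [-1.19 -0.16  1.39  2.27  0.49  0.51  1.01]
0-1 [ 0.23  0.35  0.1   1.43 -0.03  1.36  1.52] obs [-0.17  0.41  0.68  1.46 -0.26  1.36  1.71]
1-2 [ 0.27  0.45  0.03  1.63 -0.02  1.07  1.67] obs [-0.12  0.5   0.6   1.65 -0.31  1.08  1.92]
2-3 [ 0.23  0.38  0.1   1.5  -0.04  1.26  0.25] obs [-0.37  0.55  1.04  1.54 -0.48  1.33  0.63]
3-4 [-0.14 -0.    0.34  2.06  0.15  0.83  0.82] obs [-0.98 -0.11  1.15  2.09  0.29  0.85  0.73]
4-5 [-0.25  0.02  0.5   2.25  0.13  0.45  1.3 ] obs [-1.19 -0.16  1.39  2.27  0.49  0.51  1.01]
```

```bash
cat > search.py <<'E'
from sim import *
import sys
sys.argv=['']
from h import vert
rng=np.random.default_rng(0)
q0=J[8];T0,M0=F(q0)
print(np.round(jac(q0)[0],2).tolist()[0])
G=[]
for fl in(1,-1):
    T,M=vert(0,up=.12); 
    if fl<0: M=M@np.diag([-1,-1,1.])
    G.append((T,M))
az0=np.arctan2(T0[1],T0[0])
out=[]
import time;t=time.time()
while time.time()-t<75:
    az=rng.uniform(-.9,.9);rr=rng.uniform(.5,.85);z=rng.uniform(.32,.5);yaw=rng.uniform(-2.5,2.5);tl=rng.uniform(-.4,.4,2)
    T=np.array([rr*np.cos(az),rr*np.sin(az),z]);M=R.from_euler('z',yaw).as_matrix()@M0@R.from_euler('xy',tl).as_matrix()
    q=go(q0,T,M,n=14);e1=np.linalg.norm(F(q)[0]-T)
    if e1>.02 : continue
    for i,(Tg,Mg) in enumerate(G):
        g=go(q,Tg,Mg,n=14)
        if np.linalg.norm(F(g)[0]-Tg)>.005: continue
        out.append((abs(g[2])+.3*max(0,abs(g[6])-2.3),i,az,rr,z,yaw,tl.round(2).tolist(),q.round(2).tolist(),g.round(2).tolist()))
out.sort(key=lambda o:o[0])
print(len(out))
for o in out[:6]: print(np.round(o[0],2),o[1],np.round(o[2:6],2),*o[6:])
E
python3 search.py
```

```text
[-0.21, 0.01, -0.16, -0.4, 0.01, -0.36, -0.0]
330
0.14 0 [ 0.79  0.62  0.4  -1.01] [0.38, -0.11] [-0.77, 0.54, -0.11, 1.1, -0.09, 1.88, -0.76] [0.17, 0.23, 0.14, 1.8, -0.03, 1.11, 1.49]
0.21 0 [ 0.86  0.71  0.38 -1.56] [0.14, -0.24] [-0.93, 0.69, 0.03, 0.85, -0.08, 1.91, -1.34] [0.11, 0.23, 0.21, 1.81, -0.05, 1.11, 1.5]
0.45 1 [-0.86  0.5   0.38 -0.63] [-0.36, -0.12] [-0.34, -0.34, 1.07, 1.91, -0.01, 1.13, 1.31] [-0.09, 0.23, 0.45, 1.82, -0.11, 1.11, -1.58]
0.5 1 [-0.87  0.51  0.49 -1.8 ] [-0.36, 0.38] [-0.22, -0.34, 0.96, 1.72, -0.08, 1.29, 0.07] [-0.13, 0.24, 0.5, 1.82, -0.13, 1.11, -1.56]
0.51 1 [ 0.79  0.62  0.4  -1.01] [0.38, -0.11] [-0.77, 0.54, -0.11, 1.1, -0.09, 1.88, -0.76] [-0.14, 0.24, 0.51, 1.82, -0.13, 1.11, -1.56]
0.58 1 [ 0.86  0.71  0.38 -1.56] [0.14, -0.24] [-0.93, 0.69, 0.03, 0.85, -0.08, 1.91, -1.34] [-0.19, 0.25, 0.58, 1.83, -0.15, 1.11, -1.54]
```

```bash
cat > s2.py <<'E'
from sim import *
from h import vert,move,r,rot
o=r.get_obs();q0=np.array(o['joints']);T0,M0=F(q0);print(q0.round(2),T0-o['tcp_pos'])
Md=vert(0)[1]
Tg,Mg=vert(0,up=.12)
out=[]
for az in(.3,.6,.9,1.1):
  for rr in(.55,.65,.75):
    for z in (.36,.42):
      for dy in(-1.6,-1.,-.5,0,.5):
        T=np.array([rr*np.cos(az),rr*np.sin(az),z]);M=R.from_euler('z',dy).as_matrix()@Md
        q=go(q0,T,M,n=16);e=np.linalg.norm(F(q)[0]-T)
        g=go(q,Tg,Mg,n=14);e2=np.linalg.norm(F(g)[0]-Tg)
        if e+e2<.02: out.append((abs(g[2]),az,rr,z,dy,q.round(2).tolist(),g.round(2).tolist()))
out.sort(key=lambda o:o[0])
for o in out[:8]: print(*o)
print(len(out))
E
python3 s2.py
```

```text
[-1.43 -0.34  1.45  1.76  0.36  1.39  1.13] [-5.19822221e-06 -3.40421671e-06  1.11193180e-06]
0.9216288335639883 1.1 0.65 0.36 -1.6 [-1.43, 0.35, 0.33, 1.41, -0.11, 1.4, -1.53] [-0.45, 0.31, 0.92, 1.84, -0.27, 1.13, 1.74]
0.9271576373796488 0.9 0.65 0.36 -1.6 [-1.46, 0.38, 0.66, 1.43, -0.24, 1.41, -1.22] [-0.45, 0.31, 0.93, 1.84, -0.27, 1.13, 1.74]
0.9279720502784257 0.6 0.55 0.36 -1.6 [-1.4, 0.18, 0.81, 1.67, -0.13, 1.35, -1.0] [-0.46, 0.31, 0.93, 1.84, -0.27, 1.13, 1.74]
0.9293083854121823 1.1 0.75 0.36 -1.6 [-1.48, 0.57, 0.54, 1.13, -0.28, 1.51, -1.43] [-0.46, 0.31, 0.93, 1.84, -0.27, 1.13, 1.74]
0.9298931805437957 0.9 0.55 0.36 -1.6 [-1.33, 0.15, 0.37, 1.65, -0.06, 1.35, -1.38] [-0.46, 0.31, 0.93, 1.84, -0.27, 1.13, 1.74]
0.9312650190154264 1.1 0.55 0.36 -1.6 [-1.3, 0.15, 0.1, 1.64, -0.02, 1.35, -1.63] [-0.46, 0.31, 0.93, 1.84, -0.28, 1.13, 1.74]
0.9401897861344904 1.1 0.65 0.42 -1.6 [-1.41, 0.33, 0.3, 1.3, -0.1, 1.52, -1.55] [-0.46, 0.31, 0.94, 1.84, -0.28, 1.13, 1.74]
0.9430436606566617 0.9 0.65 0.42 -1.6 [-1.42, 0.36, 0.63, 1.32, -0.21, 1.53, -1.25] [-0.47, 0.31, 0.94, 1.84, -0.28, 1.13, 1.75]
75
```

```bash
cat > s3.py <<'E'
from sim import *
from h import vert,weight_frame,rt
q9=J[8]
Md=vert(0)[1]
def ev(n,q,T,M):
    g=go(q,T,M,n=16);T2,M2=F(g);print(n,g.round(2).tolist(),'err',round(1e3*np.linalg.norm(T2-T),1));return g
k=.05
def place(gx,gy,gz,tilt,yaz):  # grasp point, tool tilt (negative: hand outward) along azimuth
    u=-np.array([np.cos(yaz),np.sin(yaz),0]);b=np.radians(tilt);t=u*np.sin(b)+np.array([0,0,np.cos(b)])
    y=-np.array([-u[1],u[0],0]);return np.array([gx,gy,gz])-k*t,rt(t,y)
for via in(0,1,2):
    q=q9
    if via==1: q=ev('via',q,np.array([.55*np.cos(.6),.55*np.sin(.6),.36]),R.from_euler('z',-1.6).as_matrix()@Md)
    if via==2: q=ev('via',q,np.array([.6*np.cos(.3),.6*np.sin(.3),.36]),Md)
    q=ev('pre',q,*vert(0,up=.12)); q=ev('grasp',q,*vert(0));
    u,a,Fo=weight_frame(157);T,M=vert(0); q=ev('lift',q,T+.06*a,M); q=ev('lift2',q,T+[0,0,.15],M)
    q=ev('over',q,*place(.6,.085,.3,-25,.12)); q=ev('down',q,*place(.6,.085,.2,-25,.12))
    q=ev('up',q,*place(.6,.085,.32,-25,.12))
E
python3 s3.py
```

```text
pre [-1.39, -0.34, 1.45, 1.96, 0.36, 1.23, 1.11] err 69.1
grasp [-1.36, -0.34, 1.45, 2.15, 0.4, 1.03, 1.05] err 125.5
lift [-1.37, -0.34, 1.45, 2.09, 0.38, 1.1, 1.08] err 78.0
lift2 [-1.4, -0.34, 1.45, 1.9, 0.36, 1.28, 1.12] err 57.9
over [-1.84, -0.34, 1.45, 1.89, 0.21, 1.63, 1.22] err 234.8
down [-1.89, -0.34, 1.45, 2.01, 0.21, 1.51, 1.14] err 265.8
up [-1.93, -0.34, 1.45, 1.84, 0.19, 1.67, 1.14] err 222.9
via [-1.4, 0.18, 0.81, 1.67, -0.13, 1.35, -1.0] err 0.0
pre [-0.45, 0.31, 0.92, 1.84, -0.27, 1.13, 1.74] err 0.0
grasp [-0.34, 0.46, 0.82, 1.96, -0.43, 0.9, 1.87] err 0.0
lift [-0.44, 0.34, 0.9, 1.97, -0.32, 0.98, 1.78] err 0.0
lift2 [-0.48, 0.28, 0.95, 1.8, -0.24, 1.19, 1.71] err 0.0
over [-0.62, 0.64, 0.67, 1.39, -0.32, 1.67, 1.76] err 0.0
down [-0.61, 0.73, 0.64, 1.48, -0.36, 1.51, 1.79] err 0.0
up [-0.62, 0.63, 0.68, 1.37, -0.31, 1.71, 1.75] err 0.0
via [-2.12, -0.32, 1.45, 1.73, 0.33, 1.43, 0.46] err 78.8
pre [-1.38, -0.33, 1.45, 1.96, 0.36, 1.22, 1.11] err 69.8
grasp [-1.35, -0.33, 1.45, 2.15, 0.4, 1.03, 1.06] err 126.2
lift [-1.36, -0.33, 1.45, 2.09, 0.38, 1.1, 1.08] err 78.6
lift2 [-1.39, -0.33, 1.45, 1.9, 0.35, 1.28, 1.12] err 58.7
over [-1.83, -0.33, 1.45, 1.89, 0.2, 1.63, 1.22] err 235.6
down [-1.88, -0.33, 1.45, 2.01, 0.2, 1.5, 1.15] err 266.6
up [-1.92, -0.33, 1.45, 1.85, 0.18, 1.67, 1.14] err 223.7
```

Run:
```python
from sim import *
from h import vert,move
print(move([.454,.31,.36],R.from_euler('z',-1.6).as_matrix()@vert(0)[1]))
```

```text
[ 0.941  1.838 -0.028  0.024  0.023  1.014]
```

Emit:
apply_moves --pt "0.1 0.2 0 0.003 0.003 0.11" --pt "0.2 0.4 0 0.005 0.005 0.22" --pt "0.3 0.6 0 0.007 0.007 0.33" --pt "0.4 0.78 -0.01 0.01 0.01 0.44" --pt "0.5 0.98 -0.01 0.012 0.012 0.55"

```text
clock: 13.65
tcp_pos: [0.4695, 0.0705, 0.3598]
orientation: [1.862, 2.502, -0.005]
contact_force: [0.5, 0.5, 0.1]
grip_width: 0.064
gripper_force: 0.0
```

Run:
```python
from sim import *
from h import *
o=r.get_obs();print(o['clock'],o['joints'].round(3),o['tcp_pos'])
print(move([.454,.31,.36],R.from_euler('z',-1.6).as_matrix()@vert(0)[1]))
```

```text
13.65 [-1.234 -0.062  0.918  1.835  0.072  1.334 -0.042] [0.46953711 0.07045016 0.35980173]
[ 0.936  0.216 -0.018  0.012  0.01   0.46 ]
```

Unwinding: j3 is down to 0.92. I'll continue.

Emit:
apply_moves --pt "0.2 0.04 0 0 0 0.11" --pt "0.4 0.08 0 0 0 0.22" --pt "0.6 0.13 0 0.01 0 0.33" --pt "0.8 0.18 0 0.01 0.01 0.44" --pt "0.936 0.216 -0.018 0.012 0.01 0.46"

```text
clock: 14.28
tcp_pos: [0.4517, 0.3112, 0.3593]
orientation: [2.64, 1.703, -0.003]
contact_force: [-0.2, -0.6, 0.0]
grip_width: 0.0639
gripper_force: 0.0
```

Run:
```python
from sim import *
from h import *
o=r.get_obs();q=np.array(o['joints']);print(o['clock'],q.round(3),o['tcp_pos'])
for f in (0,):
    m=move(*vert(0,up=.12));print(m)
g=go(q,*vert(0,up=.12),n=16);print(g.round(2))
```

```text
14.275 [-1.375  0.174  0.778  1.671 -0.125  1.35  -1.002] [0.45170288 0.31119475 0.35934441]
[-1.815e+00  1.069e+00  4.510e-01 -1.000e-03  0.000e+00 -1.015e+00]
[-0.45  0.31  0.92  1.84 -0.27  1.13  1.73]
```

Emit:
apply_moves --pt "-0.18 0.107 0 0 0 -0.1" --pt "-0.36 0.214 0 0 0 -0.2" --pt "-0.54 0.32 0 0 0 -0.3" --pt "-0.72 0.43 0 0 0 -0.41" --pt "-0.9 0.53 0 0 0 -0.51"

```text
clock: 14.9
tcp_pos: [0.4806, 0.0475, 0.36]
orientation: [-1.759, -2.602, 0.0]
contact_force: [1.4, 0.4, 0.1]
grip_width: 0.0642
gripper_force: 0.0
```

Run:
```python
from h import *
o=r.get_obs();print(o['clock'],o['joints'].round(3),o['tcp_pos'])
print(move(*vert(0,up=.12)))
```

```text
14.9 [-1.118 -0.012  0.907  1.809  0.009  1.341  0.168] [0.48062335 0.04749757 0.36004687]
[-1.006 -0.287  0.451 -0.    -0.    -0.501]
```

Emit:
apply_moves --pt "-0.2 -0.06 0 0 0 -0.1" --pt "-0.4 -0.12 0 0 0 -0.2" --pt "-0.6 -0.18 0.1 0 0 -0.3" --pt "-0.8 -0.23 0.2 0 0 -0.4" --pt "-1 -0.287 0.3 0 0 -0.5"

```text
clock: 15.52
tcp_pos: [0.5034, -0.1714, 0.303]
orientation: [-0.761, -3.047, -0.001]
contact_force: [0.4, 0.5, 0.3]
grip_width: 0.0639
gripper_force: 0.0
```

Run:
```python
from h import *
o=r.get_obs();print(o['clock'],o['joints'].round(3),o['tcp_pos'])
print(move(*vert(0,up=.06)),move(*vert(0,up=0)))
w=grab('wrist','w7.png');s=grab('side','s7.png')
q=r.landmark_of(w,'weight1_mid');print([(np.round(x['point']),round(x['conf'],2),atz(w,x['point'],.16,True).round(3)) for x in q])
q=r.landmark_of(s,'weight1_mid');print([(np.round(x['point']),round(x['conf'],2),atz(s,x['point'],.16).round(3)) for x in q])
```

```text
15.525 [-0.678  0.23   1.074  1.806 -0.215  1.232  1.538] [ 0.50339638 -0.17141477  0.30300377]
[-0.093 -0.137  0.463  0.    -0.    -0.056] [-0.093 -0.137  0.703  0.    -0.    -0.056]
[(array([309., 345.]), 0.62, array([ 0.697, -0.232,  0.16 ])), (array([242., 216.]), 0.61, array([ 0.511, -0.219,  0.16 ]))]
[(array([324., 272.]), 0.79, array([ 0.527, -0.219,  0.16 ]))]
```

Emit:
apply_moves --pt "-0.09 -0.137 0 0 0 -0.056" --pt "-0.09 -0.137 0.2 0 0 -0.056" --pt "-0.09 -0.137 0.4 0 0 -0.056" --pt "-0.09 -0.137 0.56 0 0 -0.056" --pt "-0.09 -0.137 0.56 0 0 -0.056"

```text
clock: 16.35
tcp_pos: [0.5055, -0.209, 0.162]
orientation: [-0.632, -3.072, -0.002]
contact_force: [0.4, -0.3, 1.4]
grip_width: 0.0643
gripper_force: 0.0
```

Run:
```python
from h import *
o=r.get_obs();print(o['clock'],o['joints'].round(3),o['tcp_pos'])
print(move(*vert(0,up=0)))
w=grab('wrist');s=grab('side')
a=cv2.cvtColor(np.hstack([w['pixels'][:,80:480],cv2.resize(s['pixels'][210:310,285:380],(400,420))]),cv2.COLOR_RGB2BGR)
cv2.imwrite('pics/c8.png',a)
```

```text
16.35 [-0.43   0.436  0.927  1.939 -0.419  0.978  1.861] [ 0.50547785 -0.20896653  0.16200653]
[-0.015 -0.01   0.139  0.    -0.003 -0.003]
```

View pics/c8.png

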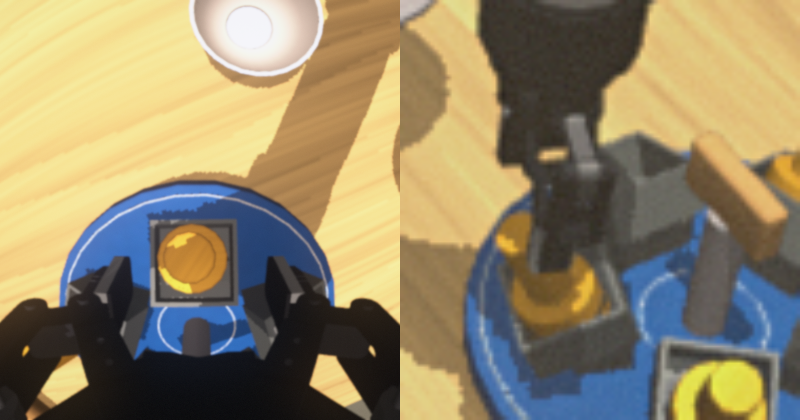

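The wrist crop shows the weight end-on at (190,262) between the pads. The side crop shows the near finger alongside the grip, its tip at about (545,270). That was my tenth picture, so I'll go on with numbers only.

Run:
```python
from h import *
s=grab('side');o=r.get_obs();T=o['tcp_pos'];R0=rot(o['orientation'])
print('y',R0[:,1])
f=lambda X:((np.array(proj(s,X))-[285,210])*[400/95,4.2]+[400,0]).round().tolist()
for d in(0,.02,.03,.04,.05): print(d,f(T+.04*R0[:,1]-d*R0[:,2]),f(T-.04*R0[:,1]-d*R0[:,2]))
u,a,F=weight_frame(157)
for x in(0,.032,.042,.062,.084): print(x,f(F+x*a),F+x*a)
```

```text
y [0.39533478 0.91853648 0.00107423]
0 [510.0, 200.0] [545.0, 320.0]
0.02 [514.0, 175.0] [549.0, 295.0]
0.03 [515.0, 162.0] [551.0, 282.0]
0.04 [517.0, 149.0] [553.0, 269.0]
0.05 [519.0, 136.0] [555.0, 256.0]
0 [568.0, 309.0] [ 0.53187648 -0.22280986  0.12094345]
0.032 [549.0, 277.0] [ 0.51942778 -0.2175257   0.1499453 ]
0.042 [542.0, 267.0] [ 0.51553755 -0.21587439  0.15900838]
0.062 [530.0, 246.0] [ 0.50775711 -0.21257179  0.17713454]
0.084 [516.0, 222.0] [ 0.49919862 -0.20893893  0.19707331]
```

Emit:
apply_moves --pt "0 -0.01 0.06 0 0 0" --pt "0 -0.01 0.12 0 0 0" --pt "0 -0.01 0.12 0 0 0"

```text
clock: 16.88
tcp_pos: [0.5046, -0.2136, 0.1326]
orientation: [-0.635, -3.074, -0.001]
contact_force: [0.7, -0.4, -0.4]
grip_width: 0.0642
gripper_force: 0.0
```

Emit:
apply_moves --pt "0 0 0 0 0 0" --pt "0 0 0 0 0 0" --pt "0 0 0 0 0 0" --pt "0 0 0 0 0 0" --pt "0 0 0 0 0 0" --claw 0 --newtons 70

```text
clock: 17.5
tcp_pos: [0.5058, -0.2141, 0.1344]
orientation: [0.635, 3.076, 0.001]
contact_force: [-0.8, 0.0, 6.7]
grip_width: 0.0242
gripper_force: 68.5
```

Emit:
apply_moves --pt "0.02 0 -0.045 0 0 0" --pt "0.045 0 -0.1 0 0 0" --pt "0.08 0 -0.17 0 0 0" --pt "0.11 0 -0.24 0 0 0" --pt "0.11 0 -0.4 0 0 0"

```text
clock: 18.12
tcp_pos: [0.477, -0.2019, 0.2332]
orientation: [-0.635, -3.07, -0.003]
contact_force: [0.6, 0.7, -4.7]
grip_width: 0.0242
gripper_force: 69.2
```

```bash
cat >> h.py <<'E'
def place(g,tilt,yaz,k=.052):
    u=-np.array([np.cos(yaz),np.sin(yaz),0]);b=np.radians(tilt);t=u*np.sin(b)+np.array([0,0,np.cos(b)])
    y=-np.array([-u[1],u[0],0]);return np.array(g)-k*t,rt(t,y)
E
python3 - <<'E'
from sim import *
from h import *
o=r.get_obs();q=np.array(o['joints']);print(o['clock'],q.round(3),o['tcp_pos'],o['contact_force'],o['grip_width'])
s=grab('side');t=grab('top')
print([(np.round(x['point']),round(x['conf'],2),atz(s,x['point'],.25).round(3)) for x in r.landmark_of(s,'weight1_mid')])
for n in('weightpan_top','jarpan_top'):
    a=r.landmark_of(s,n);b=r.landmark_of(t,n);print(n,tri([ray(s,a[0]['point']),ray(t,b[0]['point'])]).round(4),a[0]['conf'],b[0]['conf'])
# yaw: tool y azimuth from vert(157): hold pose az = -23deg ; upright, over pan far side
for az in(-.40,0.1):
    for g in((.6,.085,.32),): 
        m=place(g,-25,az);print(az,move(*m),go(q,*m,n=16).round(2))
E
```

```text
18.125 [-0.568  0.285  1.04   1.926 -0.277  1.091  1.75 ] [ 0.47701352 -0.20186597  0.23324948] [ 0.63502686  0.67734473 -4.67480552] 0.024165413902450847
[(array([313., 245.]), 0.88, array([ 0.497, -0.205,  0.25 ]))]
weightpan_top [0.5706 0.0687 0.1385] 0.66 0.69
jarpan_top [0.4943 0.3633 0.1059] 0.55 0.58
-0.4 [ 1.000e-01  1.247e+00 -1.610e-01  1.000e-03  2.760e-01 -5.000e-03] [-0.63  0.65  0.83  1.42 -0.55  1.71  1.41]
0.1 [ 0.089  1.205 -0.161  0.071  0.27  -0.318] [-0.66  0.65  0.76  1.37 -0.36  1.72  1.78]
```

Run:
```python
from sim import *
from h import *
o=r.get_obs();q=np.array(o['joints'])
for g in((.54,.086,.26),(.54,.086,.215)): 
    m=place(g,-25,-.4);q=go(q,*m,n=16);print(move(*m),q.round(2))
```

```text
[ 3.210e-01  1.155e+00  8.000e-02  1.000e-03  2.760e-01 -5.000e-03] [-0.7   0.59  0.83  1.65 -0.54  1.54  1.44]
[ 3.200e-01  1.155e+00  2.600e-01  1.000e-03  2.760e-01 -5.000e-03] [-0.68  0.64  0.8   1.69 -0.57  1.47  1.48]
```

Emit:
apply_moves --pt "0.04 0.15 -0.05 0 0.03 0" --pt "0.1 0.35 -0.05 0 0.08 0" --pt "0.16 0.56 -0.03 0 0.14 0" --pt "0.22 0.77 0 0 0.2 0" --pt "0.28 0.97 0.03 0 0.25 0"

```text
clock: 19.1
tcp_pos: [0.5123, 0.049, 0.2248]
orientation: [-0.556, -2.694, -0.11]
contact_force: [0.9, -0.0, -4.4]
grip_width: 0.0237
gripper_force: 69.7
```

Run:
```python
from h import *
o=r.get_obs();print(o['clock'],o['joints'].round(2),o['tcp_pos'],o['grip_width'],o['contact_force'])
for g in((.54,.086,.25),(.54,.086,.225)): print(move(*place(g,-25,-.4)))
```

```text
19.1 [-0.68  0.55  0.87  1.69 -0.49  1.52  1.49] [0.51230995 0.04898609 0.22477182] 0.023687756028291408 [ 0.92045959 -0.02662127 -4.36794558]
[ 0.008  0.179  0.098  0.001  0.025 -0.004]
[-0.031  0.179  0.19   0.001  0.025 -0.004]
```

Emit:
apply_moves --pt "0.004 0.09 0.05 0 0.015 0" --pt "0.008 0.179 0.098 0 0.025 0" --pt "0.008 0.179 0.098 0 0.025 0" --pt "0.008 0.179 0.098 0 0.025 0"

```text
clock: 19.6
tcp_pos: [0.5195, 0.0913, 0.2048]
orientation: [-0.552, -2.66, -0.12]
contact_force: [-0.2, -0.9, -4.8]
grip_width: 0.0241
gripper_force: 69.8
```

Run:
```python
from h import *
o=r.get_obs();print(o['clock'],o['tcp_pos'],o['grip_width'],o['contact_force'])
print(move(*place((.54,.086,.25),-25,-.4)))
s=grab('side');t=grab('top')
A=r.landmark_of(s,'weight1_mid');B=r.landmark_of(t,'weight1_mid')
for n,p,q in(('s',s,A),('t',t,B)): print(n,[(np.round(x['point'],1).tolist(),round(x['conf'],2),atz(p,x['point'],.22).round(3).tolist()) for x in q])
for x in(0,.042,.084): print(x,proj(s,[.54,.086,.25-.072+x]))
O=r.outline_of(s,'weight1_mid')
for k in O:
    ys,xs=np.nonzero(k['pixels']); c=np.cov(np.c_[xs,ys].T);w,v=np.linalg.eigh(c);print(k['conf'],k['rect'],xs.mean(),ys.mean(),v[:,1])
```

```text
19.6 [0.51949023 0.09128908 0.2048205 ] 0.0240717830771155 [-0.15631284 -0.86938645 -4.7784246 ]
[ 0.001  0.012  0.009  0.002  0.003 -0.005]
s [([262.8, 175.3], 0.69, [0.548, 0.077, 0.22]), ([325.8, 288.3], 0.51, [0.47, -0.289, 0.22])]
t []
0 (np.float64(258.037460288887), np.float64(187.20663505983975))
0.042 (np.float64(258.1322745378255), np.float64(174.4310346776162))
0.084 (np.float64(258.23207635635316), np.float64(160.98339188969715))
0.69 [250.5, 157.7, 17.0, 38.0] 256.7974025974026 179.91688311688313 [0.11538899 0.99332038]
```

Emit:
apply_moves --pt "-0.015 0.01 0.04 0 0 0" --pt "-0.031 0.01 0.075 0 0 0" --pt "-0.031 0.01 0.075 0 0 0" --pt "-0.037 0.01 0.09 0 0 0" --pt "-0.037 0.01 0.09 0 0 0"

```text
clock: 20.48
tcp_pos: [0.5196, 0.0954, 0.1801]
orientation: [-0.549, -2.659, -0.121]
contact_force: [-0.1, -0.6, -5.4]
grip_width: 0.0239
gripper_force: 69.8
```

Emit:
apply_moves --pt "-0.003 0 0.007 0 0 0" --pt "-0.006 0 0.014 0 0 0" --pt "-0.006 0 0.014 0 0 0"

```text
clock: 20.85
tcp_pos: [0.5194, 0.0955, 0.1764]
orientation: [-0.549, -2.659, -0.121]
contact_force: [-0.2, 0.4, -5.6]
grip_width: 0.024
gripper_force: 69.8
```

Emit:
apply_moves --pt "-0.003 0 0.007 0 0 0" --pt "-0.006 0 0.014 0 0 0" --pt "-0.006 0 0.014 0 0 0"

```text
clock: 21.22
tcp_pos: [0.5193, 0.0956, 0.1725]
orientation: [-0.549, -2.659, -0.121]
contact_force: [-0.3, 0.4, -4.9]
grip_width: 0.0239
gripper_force: 69.8
```

Emit:
apply_moves --pt "-0.003 0 0.007 0 0 0" --pt "-0.006 0 0.014 0 0 0" --pt "-0.006 0 0.014 0 0 0"

```text
clock: 21.6
tcp_pos: [0.5192, 0.0956, 0.1687]
orientation: [-0.549, -2.659, -0.121]
contact_force: [0.3, 0.7, -5.8]
grip_width: 0.024
gripper_force: 69.8
```

Emit:
apply_moves --pt "-0.003 0 0.007 0 0 0" --pt "-0.006 0 0.014 0 0 0" --pt "-0.006 0 0.014 0 0 0"

```text
clock: 21.98
tcp_pos: [0.5195, 0.0956, 0.1658]
orientation: [-0.549, -2.66, -0.122]
contact_force: [0.1, -0.7, 2.1]
grip_width: 0.0244
gripper_force: 70.6
```

Emit:
apply_moves --pt "-0.003 0 0.007 0 0 0" --pt "-0.006 0 0.014 0 0 0" --pt "-0.006 0 0.014 0 0 0"

```text
clock: 22.35
tcp_pos: [0.5195, 0.0952, 0.1613]
orientation: [-0.55, -2.661, -0.121]
contact_force: [1.7, -2.4, 2.9]
grip_width: 0.0242
gripper_force: 70.7
```

Emit:
apply_moves --pt "0.003 0 -0.007 0 0 0" --pt "0.006 0 -0.014 0 0 0" --pt "0.006 0 -0.014 0 0 0" --pt "0.006 0 -0.014 0 0 0"

```text
clock: 22.85
tcp_pos: [0.5193, 0.0956, 0.1651]
orientation: [-0.549, -2.66, -0.121]
contact_force: [1.7, -2.5, 2.6]
grip_width: 0.0241
gripper_force: 70.7
```

Emit:
apply_moves --pt "0 0 0 0 0 0" --pt "0 0 0 0 0 0" --pt "0 0 0 0 0 0" --claw 0.6

```text
clock: 23.22
tcp_pos: [0.519, 0.096, 0.1649]
orientation: [-0.549, -2.659, -0.121]
contact_force: [0.2, 0.5, -0.7]
grip_width: 0.0511
gripper_force: 0.0
```

Run:
```python
from h import *
o=r.get_obs();print(o['clock'],o['joints'].round(2),o['tcp_pos'],o['grip_width'],o['contact_force'])
s=grab('side')
print([(np.round(x['point'],1).tolist(),round(x['conf'],2)) for x in r.landmark_of(s,'weight1_mid')])
for k in r.outline_of(s,'weight1_mid')[:2]: print(k['conf'],k['rect'])
for x in(0,.042,.084): print(proj(s,[.54,.09,.14+x]))
print([(np.round(x['point'],1).tolist(),round(x['conf'],2)) for n in('weightpan_top','jarpan_top') for x in r.landmark_of(s,n)])
```

```text
23.225 [-0.69  0.64  0.81  1.7  -0.58  1.46  1.48] [0.51896218 0.0959858  0.1649094 ] 0.05105037660889556 [ 0.17639562  0.53005445 -0.68101076]
[([259.5, 185.2], 0.82)]
0.73 [177.7, 150.1, 49.4, 28.4]
0.65 [315.1, 141.7, 32.3, 49.3]
(np.float64(257.1940355220701), np.float64(197.38186341391278))
(np.float64(257.26541748054365), np.float64(185.17772069771254))
(np.float64(257.3404587774518), np.float64(172.3479424643988))
[([270.4, 198.6], 0.58), ([198.8, 164.8], 0.68)]
```

Emit:
apply_moves --pt "0 0 -0.1 0 0 0" --pt "0 0 -0.25 0 0 0" --pt "0 0 -0.45 0 0 0" --pt "0 0 -0.6 0 0 0" --claw 0.75

```text
clock: 23.98
tcp_pos: [0.5777, 0.0702, 0.3032]
orientation: [-0.55, -2.661, -0.121]
contact_force: [0.9, -0.3, -0.1]
grip_width: 0.0641
gripper_force: 0.0
```

```bash
cat > s4.py <<'E'
from sim import *
from h import *
o=r.get_obs();q0=np.array(o['joints']);print(o['clock'],q0.round(2),o['tcp_pos'])
Mk=R.from_rotvec(V[3]).as_matrix();Rz=lambda d:R.from_euler('z',d,degrees=True).as_matrix()
def ev(n,q,T,M):
    T=np.array(T);g=go(q,T,M,n=18);print(n,g.round(2).tolist(),round(1e3*np.linalg.norm(F(g)[0]-T),1));return g
K=[.6025,-.252]
q=ev('knobup',q0,[*K,.28],Mk);q=ev('knob',q,[*K,.165],Mk)
q=ev('t1',q,[*K,.165],Rz(-36)@Mk);q=ev('t2',q,[*K,.165],Rz(-72)@Mk);qk=ev('kup',q,[*K,.28],Rz(-72)@Mk)
fl=np.diag([-1,-1,1.])
for f in(np.eye(3),fl):
    q=qk
    if f[0,0]>0: q=ev('mid',q,[.55,-.23,.3],vert(0)[1]@Rz(70))
    for n,m in(('pre',vert(0,up=.12)),('gr',vert(0)),('over',place((.6,.06,.25),-25,-.4)),('down',place((.6,.06,.2),-25,-.4))): q=ev(n,q,m[0],m[1]@f)
E
python3 s4.py
python3 - <<'E'
from h import *
s=grab('side')
print([(np.round(x['point'],1).tolist(),round(x['conf'],2)) for x in r.landmark_of(s,'weight1_mid')])
for k in r.outline_of(s,'weight1_mid')[:4]: print(k['conf'],k['rect'])
print(move([.6025,-.252,.28],rot([-2.3164,-2.12097,-.0001])))
E
```

```text
23.975 [-0.61  0.62  0.85  1.39 -0.53  1.76  1.42] [0.57768115 0.07019726 0.30318792]
knobup [-0.45, 0.68, 1.26, 1.56, -0.65, 1.39, 0.78] 0.0
knob [-0.41, 0.77, 1.16, 1.69, -0.75, 1.2, 0.85] 0.0
t1 [-0.45, 0.87, 1.3, 1.69, -0.87, 1.28, 0.32] 0.0
t2 [-0.47, 0.97, 1.41, 1.7, -0.98, 1.37, -0.23] 0.0
kup [-0.48, 0.82, 1.46, 1.56, -0.82, 1.49, -0.34] 0.0
mid [-0.56, 0.51, 1.25, 1.67, -0.5, 1.33, 0.73] 0.0
pre [-0.47, 0.31, 0.94, 1.84, -0.28, 1.13, 1.75] 0.0
gr [-0.35, 0.47, 0.83, 1.96, -0.44, 0.9, 1.88] 0.0
over [-0.55, 0.68, 0.73, 1.5, -0.53, 1.58, 1.45] 0.0
down [-0.54, 0.72, 0.7, 1.54, -0.56, 1.5, 1.48] 0.0
pre [-0.68, 0.63, 1.46, 1.85, -0.66, 1.28, -1.01] 0.0
gr [-0.58, 0.73, 1.27, 1.97, -0.81, 1.08, -0.91] 0.0
over [-0.74, 0.88, 1.17, 1.51, -0.78, 1.74, -1.45] 0.0
down [-0.73, 0.93, 1.14, 1.55, -0.81, 1.67, -1.42] 0.0
[([261.9, 184.6], 0.7)]
0.9 [251.9, 171.1, 11.5, 33.3]
0.47 [174.3, 149.9, 121.4, 70.2]
0.36 [302.0, 243.9, 112.2, 98.5]
[-0.583 -1.143 -0.169 -0.17  -0.236  0.783]
```

Emit:
apply_moves --pt "-0.1 -0.2 -0.05 -0.02 -0.03 0.09" --pt "-0.2 -0.4 -0.07 -0.04 -0.05 0.18" --pt "-0.3 -0.6 -0.1 -0.06 -0.08 0.28" --pt "-0.4 -0.79 -0.12 -0.08 -0.11 0.38" --pt "-0.49 -0.97 -0.14 -0.11 -0.15 0.48"

```text
clock: 24.75
tcp_pos: [0.5958, -0.2031, 0.28]
orientation: [-1.665, -2.466, -0.061]
contact_force: [0.1, 0.3, -0.1]
grip_width: 0.0642
gripper_force: 0.0
```

Run:
```python
from h import *
o=r.get_obs();print(o['clock'],o['joints'].round(2),o['tcp_pos'])
print(move([.6025,-.252,.28],rot([-2.3164,-2.12097,-.0001])),move([.6025,-.252,.165],rot([-2.3164,-2.12097,-.0001])))
s=grab('side','s9.png');c=s['pixels'][155:215,235:290].astype(int)
m=(c[...,0]>1.6*c[...,2])&(c[...,0]>60)
for row in m[::2]: print(''.join('#' if v else '.' for v in row))
```

```text
24.75 [-0.37  0.65  1.1   1.49 -0.6   1.53  1.15] [ 0.59577476 -0.20308009  0.28002843]
[-0.189 -0.049 -0.028 -0.06  -0.091  0.299] [-0.263 -0.022  0.426 -0.06  -0.091  0.299]
...........############################################
...........############################################
...........############################################
#..........############################################
####.......############################################
#######....############################################
##########.############################################
#######################################################
#######################################################
#######################################################
#######################################################
.######################################################
.....##################################################
.........##################.............###############
.............#############.......................######
................###########.........................###
..............################.........................
........##...#################.........................
.............#################.........................
..............################.........................
..............################.........................
..............#############............................
..............###..........##..........................
................############...........................
...................#####...............................
.......................................................
.......................................................
.......................................................
.......................................................
.......................................................
```

Emit:
apply_moves --pt "-0.07 -0.02 -0.03 -0.02 -0.03 0.1" --pt "-0.14 -0.04 -0.03 -0.04 -0.06 0.2" --pt "-0.189 -0.049 -0.028 -0.06 -0.091 0.299" --pt "-0.189 -0.049 -0.028 -0.06 -0.091 0.299"

```text
clock: 25.3
tcp_pos: [0.6026, -0.2495, 0.2803]
orientation: [-2.306, -2.128, 0.001]
contact_force: [-0.4, 0.1, -0.7]
grip_width: 0.064
gripper_force: 0.0
```

Run:
```python
from h import *
o=r.get_obs();print(o['clock'],o['joints'].round(2),o['tcp_pos'])
print(move([.6025,-.252,.165],rot([-2.3164,-2.12097,-.0001])))
w=grab('wrist')
print([(np.round(x['point']).tolist(),round(x['conf'],2),atz(w,x['point'],.203,True).round(3).tolist()) for x in r.landmark_of(w,'knob')])
```

```text
25.3 [-0.46  0.69  1.27  1.56 -0.66  1.39  0.79] [ 0.60256021 -0.24945394  0.28032844]
[-0.011  0.002  0.461 -0.002 -0.001  0.005]
[([279.0, 214.0], 0.56, [0.603, -0.257, 0.203])]
```

Down, grip the knob, then turn clockwise by 66°.

Emit:
apply_moves --pt "-0.01 0 0.15 0 0 0.005" --pt "-0.01 0 0.32 0 0 0.005" --pt "-0.01 0 0.46 0 0 0.005" --pt "-0.01 0 0.46 0 0 0.005"

```text
clock: 25.9
tcp_pos: [0.6019, -0.2513, 0.1641]
orientation: [-2.311, -2.118, 0.001]
contact_force: [-0.4, -0.6, 1.0]
grip_width: 0.0638
gripper_force: 0.0
```

Emit:
apply_moves --pt "0 0 0 0 0 0" --pt "0 0 0 0 0 0" --pt "0 0 0 0 0 0" --pt "0 0 0 0 0 0" --claw 0 --newtons 30

```text
clock: 26.4
tcp_pos: [0.6031, -0.2534, 0.1683]
orientation: [-2.319, -2.119, -0.002]
contact_force: [-4.1, 1.5, 7.0]
grip_width: 0.0151
gripper_force: 30.3
```

Emit:
apply_moves --pt "0 0 0 0 0 0.1" --pt "0 0 0 0 0 0.2" --pt "0 0 0 0 0 0.3" --pt "0 0 0 0 0 0.4" --pt "0 0 0 0 0 0.5"

```text
clock: 27.02
tcp_pos: [0.6029, -0.2531, 0.1683]
orientation: [-2.955, -1.063, -0.001]
contact_force: [-3.9, 1.7, 5.4]
grip_width: 0.0155
gripper_force: 30.5
```

Emit:
apply_moves --pt "0 0 0 0 0 0.1" --pt "0 0 0 0 0 0.2" --pt "0 0 0 0 0 0.23" --pt "0 0 0 0 0 0.23"

```text
clock: 27.52
tcp_pos: [0.6027, -0.253, 0.1683]
orientation: [-3.096, -0.521, 0.0]
contact_force: [-4.0, 2.5, 7.1]
grip_width: 0.0151
gripper_force: 30.9
```

Emit:
apply_moves --pt "0 0 0 0 0 0" --pt "0 0 0 0 0 0" --pt "0 0 -0.1 0 0 0" --pt "0 0 -0.3 0 0 0" --pt "0 0 -0.5 0 0 0" --claw 0.75

```text
clock: 28.15
tcp_pos: [0.603, -0.2537, 0.2948]
orientation: [3.098, 0.521, 0.0]
contact_force: [1.2, 0.4, 0.3]
grip_width: 0.0642
gripper_force: 0.0
```

Run:
```python
from sim import *
from h import *
o=r.get_obs();q0=np.array(o['joints']);print(o['clock'],q0.round(2),o['tcp_pos'],o['orientation'])
y=rot(o['orientation'])[:,1];yaw=np.degrees(np.arctan2(y[1],y[0]));print('tool y az',yaw)
y3=rot(V[3])[:,1];print('delta from first',yaw-np.degrees(np.arctan2(y3[1],y3[0])))
w=grab('wrist');t=grab('top');s=grab('side')
for p in(w,t,s):
    f=p is w
    L=[]
    for x in r.landmark_of(p,'socket0'):
        X=atz(p,x['point'],.122,f);L.append((round(float(np.degrees(np.arctan2(X[1]+.253,X[0]-.603)))%72,1),round(x['conf'],2)))
    print(L)
print([(np.round(x['point']).tolist(),atz(s,x['point'],.16).round(3).tolist()) for x in r.landmark_of(s,'weight1_mid')])
a=163
for n,m in(('pre',vert(0,ang=a,up=.12)),):
    print(n,move(*m))
```

```text
28.15 [-0.48  0.78  1.42  1.54 -0.77  1.49 -0.27] [ 0.60302317 -0.25373734  0.29484219] [3.09772281e+00 5.21485856e-01 1.62925053e-04]
tool y az -70.88829264448104
delta from first -65.84473781668345
[(19.3, 0.81), (18.9, 0.81), (21.0, 0.76), (19.0, 0.6), (20.7, 0.58)]
[(20.4, 0.87), (14.7, 0.73), (15.5, 0.73), (21.3, 0.64)]
[(24.4, 0.89), (18.7, 0.8), (18.2, 0.65), (20.3, 0.63), (12.6, 0.57), (21.7, 0.33)]
[([260.0, 188.0], [0.554, 0.101, 0.16])]
pre [-3.340e-01 -2.420e-01  1.760e-01 -1.000e-03 -2.000e-03 -1.598e+00]
```

Emit:
apply_moves --pt "0 0 -0.05 0 0 -0.11" --pt "-0.03 -0.02 -0.05 0 0 -0.22" --pt "-0.06 -0.04 -0.05 0 0 -0.33" --pt "-0.1 -0.07 -0.05 0 0 -0.44" --pt "-0.14 -0.1 -0.05 0 0 -0.55"

```text
clock: 29.12
tcp_pos: [0.5611, -0.2405, 0.303]
orientation: [-2.587, -1.777, 0.002]
contact_force: [0.4, -0.7, -0.6]
grip_width: 0.064
gripper_force: 0.0
```

Run:
```python
from h import *
o=r.get_obs();print(o['clock'],o['joints'].round(2),o['tcp_pos']);print(move(*vert(0,ang=163,up=.12)))
```

```text
29.125 [-0.53  0.57  1.28  1.63 -0.56  1.37  0.46] [ 0.56114504 -0.24050636  0.30302329]
[-1.600e-02 -2.380e-01  2.240e-01 -1.000e-03 -2.000e-03 -1.045e+00]
```

Emit:
apply_moves --pt "0 -0.05 0 0 0 -0.11" --pt "0 -0.1 0 0 0 -0.22" --pt "-0.01 -0.15 0 0 0 -0.33" --pt "-0.016 -0.2 0 0 0 -0.44" --pt "-0.016 -0.238 0 0 0 -0.55"

```text
clock: 29.75
tcp_pos: [0.504, -0.2227, 0.3033]
orientation: [-1.605, -2.697, 0.0]
contact_force: [0.2, -0.0, 0.4]
grip_width: 0.0643
gripper_force: 0.0
```

Run:
```python
from h import *
o=r.get_obs();print(o['clock'],o['joints'].round(2),o['tcp_pos']);print(move(*vert(0,ang=163,up=.1)))
```

```text
29.75 [-0.59  0.32  1.15  1.76 -0.31  1.26  1.13] [ 0.50397571 -0.22266562  0.30329775]
[-0.001  0.001  0.305 -0.    -0.002 -0.495]
```

Emit:
apply_moves --pt "0 0 0.02 0 0 -0.11" --pt "0 0 0.05 0 0 -0.22" --pt "0 0 0.08 0 0 -0.33" --pt "0 0 0.11 0 0 -0.44" --pt "0 0 0.2 0 0 -0.495"

```text
clock: 30.38
tcp_pos: [0.5051, -0.2231, 0.2538]
orientation: [-0.466, -3.106, -0.002]
contact_force: [0.3, 0.6, -0.4]
grip_width: 0.0639
gripper_force: 0.0
```

Run:
```python
from h import *
o=r.get_obs();print(o['clock'],o['joints'].round(2),o['tcp_pos']);print(move(*vert(0,ang=163,up=.03)),move(*vert(0,ang=163,s=.0695,k=.052)))
w=grab('wrist');R0=rot(o['orientation'])
for x in r.landmark_of(w,'weight1_mid'):
    e,d=ray(w,x['point'],True)
    X=e+d*(.159-e[2])/d[2]; u,a,F=weight_frame(163); m=F+.042*a
    print(np.round(x['point']),round(x['conf'],2),X.round(4),'pred',m.round(4),'in tool',(R0.T@(X-m)).round(4))
```

```text
30.375 [-0.43  0.3   0.92  1.83 -0.27  1.14  1.85] [ 0.50513544 -0.22308106  0.2537514 ]
[ 0.004 -0.     0.386  0.001 -0.    -0.001] [ 0.017 -0.     0.487  0.001 -0.    -0.001]
[212. 267.] 0.54 [ 0.5484 -0.3034  0.159 ] pred [ 0.5121 -0.2252  0.159 ] in tool [-0.0577 -0.0641 -0.0001]
[539. 177.] 0.47 [0.5611 0.0552 0.159 ] pred [ 0.5121 -0.2252  0.159 ] in tool [0.0355 0.2824 0.0003]
```

Run:
```python
from h import *
w=grab('wrist')['pixels'].astype(int)
m=((w[...,0]>2.0*w[...,2])&(w[...,0]>90))
c=m[180:320,220:340]
for row in c[::5]: print(''.join('#' if v else '.' for v in row[::2]))
```

```text
............................................................
............................................................
.........................########...........................
.....................###############........................
...................####################.....................
.................#######################....................
.................########################...................
................#########################...................
.................########################...................
..................######################....................
...................####################.....................
.....................###############........................
..........................#####.............................
............................................................
............................................................
............................................................
............................................................
#...........................................................
#...........................................................
............................................................
............................................................
............................................................
............................................................
............................................................
............................................................
............................................................
............................................................
..................####......................................
```

Emit:
apply_moves --pt "0.004 0 0.2 0 0 0" --pt "0.008 0 0.35 0 0 0" --pt "0.012 0 0.43 0 0 0" --pt "0.015 0 0.48 0 0 0" --pt "0.015 0 0.48 0 0 0"

```text
clock: 31.15
tcp_pos: [0.5014, -0.2218, 0.1342]
orientation: [-0.473, -3.104, -0.001]
contact_force: [0.3, -0.0, 0.1]
grip_width: 0.0641
gripper_force: 0.0
```

Emit:
apply_moves --pt "0 0 0 0 0 0" --pt "0 0 0 0 0 0" --pt "0 0 0 0 0 0" --pt "0 0 0 0 0 0" --pt "0 0 0 0 0 0" --claw 0 --newtons 70

```text
clock: 31.78
tcp_pos: [0.5021, -0.2221, 0.1353]
orientation: [0.473, 3.105, 0.002]
contact_force: [-1.2, 0.2, 6.8]
grip_width: 0.0243
gripper_force: 68.4
```

Emit:
apply_moves --pt "0.02 0 -0.045 0 0 0" --pt "0.045 0 -0.1 0 0 0" --pt "0.08 0 -0.17 0 0 0" --pt "0.11 0 -0.24 0 0 0" --pt "0.11 0 -0.45 0 0 0"

```text
clock: 32.4
tcp_pos: [0.471, -0.2121, 0.2455]
orientation: [-0.472, -3.097, -0.004]
contact_force: [0.5, 1.2, -4.8]
grip_width: 0.0239
gripper_force: 69.7
```

Run:
```python
from sim import *
from h import *
o=r.get_obs();q=np.array(o['joints']);print(o['clock'],q.round(3),o['tcp_pos'],o['contact_force'],o['grip_width'])
az=np.radians(-17)
e=np.array([np.cos(-.4),np.sin(-.4)]);c=np.array([.57,.073]);first=np.array([.54,.09]);g2=c+.034*e;print(g2,g2-first)
for z in(.30,.25,.22):
    m=place((*g2,z),-25,az);q=go(q,*m,n=16);print(z,move(*m),q.round(2))
```

```text
32.4 [-0.494  0.24   0.955  1.909 -0.218  1.112  1.816] [ 0.47103909 -0.2121102   0.24554886] [ 0.53160613  1.1717682  -4.77652487] 0.023916054029342246
[0.60131607 0.05975978] [ 0.06131607 -0.03024022]
0.3 [-0.086  1.193 -0.029  0.002  0.272 -0.003] [-0.57  0.65  0.76  1.43 -0.48  1.68  1.51]
0.25 [-0.087  1.193  0.171  0.002  0.272 -0.003] [-0.57  0.69  0.74  1.48 -0.51  1.6   1.53]
0.22 [-0.089  1.192  0.291  0.002  0.272 -0.003] [-0.56  0.72  0.73  1.5  -0.52  1.55  1.55]
```

Emit:
apply_moves --pt "-0.02 0.15 -0.03 0 0.03 0" --pt "-0.03 0.37 -0.03 0 0.09 0" --pt "-0.05 0.58 -0.03 0 0.15 0" --pt "-0.06 0.79 -0.03 0 0.2 0" --pt "-0.07 0.98 -0.03 0 0.25 0"

```text
clock: 33.02
tcp_pos: [0.5643, 0.0169, 0.255]
orientation: [-0.412, -2.717, -0.083]
contact_force: [-0.2, -0.3, -4.8]
grip_width: 0.0238
gripper_force: 70.0
```

Run:
```python
from h import *
o=r.get_obs();print(o['clock'],o['joints'].round(2),o['tcp_pos'],o['grip_width'],o['contact_force'])
for z in(.26,.235): print(move(*place((.6013,.0598,z),-25,np.radians(-17))))
```

```text
33.025 [-0.55  0.6   0.79  1.5  -0.44  1.62  1.57] [0.56426278 0.01691039 0.25498094] 0.02378267686889176 [-0.23985749 -0.2615527  -4.7529363 ]
[-0.068  0.207  0.154  0.001  0.025 -0.003]
[-0.106  0.207  0.246  0.001  0.025 -0.003]
```

Emit:
apply_moves --pt "-0.02 0.15 0.05 0 0.015 0" --pt "-0.068 0.207 0.154 0 0.025 0" --pt "-0.106 0.207 0.246 0 0.025 0" --pt "-0.106 0.207 0.246 0 0.025 0"

```text
clock: 33.52
tcp_pos: [0.5789, 0.0644, 0.1864]
orientation: [-0.407, -2.677, -0.088]
contact_force: [0.0, -0.4, -4.1]
grip_width: 0.0241
gripper_force: 70.0
```

Run:
```python
from h import *
o=r.get_obs();print(o['clock'],o['tcp_pos'],o['contact_force'])
print(move(*place((.6013,.0598,.235),-25,np.radians(-17))),move(*place((.6013,.0598,.22),-25,np.radians(-17))))
s=grab('side');c=s['pixels'][155:215,235:300].astype(int)
m=(c[...,0]>1.6*c[...,2])&(c[...,0]>60)
for row in m[::2]: print(''.join('#' if v else '.' for v in row))
for x in(0,.084):print(proj(s,[.6013,.0598,.163+x]))
```

```text
33.525 [0.5789044  0.06438409 0.18635705] [ 0.01080415 -0.36849186 -4.1175115 ]
[-0.     0.009 -0.007  0.    -0.001 -0.003] [-0.026  0.009  0.048  0.    -0.001 -0.003]
..........#####################################..................
...........####################################..................
...........####################################..................
#..........##################################............###.....
####.......#################################...#.#.......#.......
#######....################################.#######..............
##########.###############################.#######...............
#########################################..######................
###############################################..........########
##############################################.........##########
#############################################..........##########
.############################################........############
.....############################################...############.
.........##################............#########################.
........
[... 475 characters left out ...]
#######.....................................
..............###..........###...................................
...............#############.....................................
...................####..........................................
.................................................................
.............................................................####
............................................................#####
..........................................................#######
........................................................#########
(np.float64(282.946607988222), np.float64(189.63794128501453))
(np.float64(284.42711999437284), np.float64(163.96594104839738))
```

Positions look right. I'll descend in small steps.

Emit:
apply_moves --pt "-0.014 0 0.034 0 0 0" --pt "-0.022 0 0.052 0 0 0" --pt "-0.026 0 0.06 0 0 0" --pt "-0.026 0 0.06 0 0 0"

```text
clock: 34.08
tcp_pos: [0.5807, 0.0642, 0.1714]
orientation: [-0.408, -2.682, -0.091]
contact_force: [0.1, 0.7, -4.9]
grip_width: 0.0238
gripper_force: 70.0
```

Emit:
apply_moves --pt "-0.003 0 0.007 0 0 0" --pt "-0.006 0 0.014 0 0 0" --pt "-0.006 0 0.014 0 0 0"

```text
clock: 34.45
tcp_pos: [0.5806, 0.0643, 0.1676]
orientation: [-0.408, -2.682, -0.091]
contact_force: [-0.1, -0.2, -5.1]
grip_width: 0.0238
gripper_force: 70.2
```

Emit:
apply_moves --pt "-0.003 0 0.007 0 0 0" --pt "-0.006 0 0.014 0 0 0" --pt "-0.006 0 0.014 0 0 0"

```text
clock: 34.83
tcp_pos: [0.5805, 0.0641, 0.1636]
orientation: [-0.408, -2.682, -0.091]
contact_force: [0.1, -1.4, -2.3]
grip_width: 0.0241
gripper_force: 70.2
```

Emit:
apply_moves --pt "-0.003 0 0.007 0 0 0" --pt "-0.006 0 0.014 0 0 0" --pt "-0.006 0 0.014 0 0 0"

```text
clock: 35.2
tcp_pos: [0.5803, 0.0644, 0.1597]
orientation: [-0.408, -2.681, -0.091]
contact_force: [0.7, -0.5, -1.0]
grip_width: 0.0241
gripper_force: 70.3
```

Emit:
apply_moves --pt "-0.006 0 0.014 0 0 0" --pt "-0.012 0 0.028 0 0 0" --pt "-0.012 0 0.028 0 0 0"

```text
clock: 35.58
tcp_pos: [0.58, 0.0646, 0.1519]
orientation: [-0.408, -2.681, -0.091]
contact_force: [1.6, -2.8, -0.2]
grip_width: 0.0244
gripper_force: 70.5
```

Emit:
apply_moves --pt "-0.006 0 0.014 0 0 0" --pt "-0.009 0 0.02 0 0 0" --pt "-0.009 0 0.02 0 0 0"

```text
clock: 35.95
tcp_pos: [0.5801, 0.0645, 0.1467]
orientation: [-0.408, -2.682, -0.091]
contact_force: [0.4, -3.2, -0.3]
grip_width: 0.0241
gripper_force: 70.6
```

Emit:
apply_moves --pt "0 0 0 0 0 0" --pt "0 0 0 0 0 0" --pt "0 0 0 0 0 0" --claw 0.6

```text
clock: 36.33
tcp_pos: [0.5801, 0.0649, 0.1468]
orientation: [-0.407, -2.681, -0.092]
contact_force: [0.1, -0.2, -1.1]
grip_width: 0.0512
gripper_force: 0.0
```

Emit:
apply_moves --pt "0 0 -0.1 0 0 0" --pt "0 0 -0.25 0 0 0" --pt "0 0 -0.45 0 0 0" --pt "0 0 -0.65 0 0 0" --pt "0 0 -0.75 0 0 0"

```text
clock: 36.95
tcp_pos: [0.6563, 0.0404, 0.3196]
orientation: [-0.408, -2.685, -0.091]
contact_force: [0.2, -0.5, -0.7]
grip_width: 0.0513
gripper_force: 0.0
```

Emit:
apply_moves --pt "0 -0.2 -0.1 0 0 0" --pt "0 -0.4 -0.1 0 0 0" --pt "0 -0.6 -0.1 0 0 0" --pt "0 -0.6 -0.1 0 0 0" --pt "0 -0.6 -0.1 0 0 0"

```text
clock: 37.58
tcp_pos: [0.6207, -0.1048, 0.3395]
orientation: [-0.407, -2.682, -0.092]
contact_force: [0.4, 0.6, -0.3]
grip_width: 0.051
gripper_force: 0.0
```

Run:
```python
from h import *
o=r.get_obs();print(o['clock'],o['joints'].round(2),o['tcp_pos'],o['grip_width'],o['contact_force'])
s=grab('side','s10.png');t=grab('top','t10.png')
for n in('weightpan_top','jarpan_top','jar_a_mid','bowl_mid'):
    a=r.landmark_of(s,n);b=r.landmark_of(t,n)
    if a and b: print(n,tri([ray(s,a[0]['point']),ray(t,b[0]['point'])]).round(3))
print([(np.round(x['point']),round(x['conf'],2)) for x in r.landmark_of(s,'weight1_mid')],[(np.round(x['point']),round(x['conf'],2)) for x in r.landmark_of(t,'weight1_mid')])
c=s['pixels'][155:220,235:300].astype(int)
m=(c[...,0]>1.6*c[...,2])&(c[...,0]>60)
for row in m[::2]: print(''.join('#' if v else '.' for v in row))
# needle/green in the side view near plate
c=s['pixels'][135:205,210:265].astype(int)
for row in c[::2]: print(''.join('R' if (p[0]>1.7*p[1] and p[0]>1.7*p[2] and p[0]>70) else 'G' if (p[1]>1.25*p[0] and p[1]>1.2*p[2]) else 'W' if p.min()>140 else '.' for p in row))
```

```text
37.575 [-0.24  0.68  0.68  1.14 -0.38  1.89  1.65] [ 0.62074456 -0.10476585  0.33951989] 0.050966458199541965 [ 0.42602764  0.56981307 -0.25792165]
weightpan_top [0.568 0.07  0.113]
jarpan_top [0.493 0.365 0.117]
[(array([260., 192.]), 0.62)] [(array([254., 229.]), 0.7), (array([405., 222.]), 0.46)]
...........######################################################
...........######################################################
...........######################################################
...........######################################################
####.......######################################################
#######....######################################################
#########.#######################################################
#################################################################
#################################################################
#################################################################
#################################################################
...##############################################################
......#
[... 2638 characters left out ...]
WWWW........................
WWWW.........................WWWW.....................W
..WWWWW...........WWW..........WWWWW...................
.....WWWW......WWWWWW.....WWWW....WWWWW................
.......WWWWW...WWWWWWWWWWWWWW........WWWWW..........WWW
..........WWWWW...WWWWWWW...............WW..........WWW
.......W.....WWWW....W...............................WW
..WWWWWWWWW.....WWWW..............WWWWW................
....WWWWWWWW......WWWWW...........WWWWW................
WWW....WWWWWW........WWWWW........WWWW.................
WWWWWW....WWWW..........WWWWW....WWWWW.................
WWWWWWWW.....W............WWWWW.WWWWWW.................
WWWWWWWWWW...................WWW.......................
```

Emit:
apply_moves --pt "0 0 0 0 0 0" --pt "0 0 0 0 0 0" --pt "0 0 0 0 0 0" --pt "0 0 0 0 0 0" --pt "0 0 0 0 0 0" --claw 1

```text
clock: 38.8
tcp_pos: [0.6205, -0.1054, 0.3396]
orientation: [-0.408, -2.682, -0.091]
contact_force: [0.1, 0.2, 0.1]
grip_width: 0.0849
gripper_force: 0.0
```

```bash
python3 -c "
from bench import r
print(r.hand_in())"
```

```text
the job is handed in; nothing more can be done
None
```

I handed the job in at about 39 s: the glaze jar weighs about as much as two brass weights (roughly 1 kg), both weights stand upright on the pan, the needle is on the green mark with the pans level within about 4 mm, and the gripper is open and clear.

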